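# Load the plate reader: square the plate, push the carrier home, shut the door

## Task

Get the small plate reader ready to measure: pushing with the fingertips only, bring the well plate that lies crooked on the pulled-out carrier square against the carrier's side and back stops, then push the carrier all the way into the reader until its catch holds it in, and then push the reader's door fully shut. Do not pick the plate up or tip it, and leave the petri dish, the forceps and the tip box where they are.

Things in the scene. Friction and masses are not known exactly. Their poses are not given: they have to be found in the camera images.
- plate_reader: Low white bench instrument, fixed: 175 deep (x) x 190 wide (y) x 85 mm high. Origin on the worktop below the middle of its front face; x points into the machine, y to its left, z up. Its front mouth (y -72 to +72, z 22 to 62 mm) takes the carrier; a plate hanging out sideways catches on it. A door hinged at the face's left edge shuts over it; a catch inside holds the carrier pushed fully in.
- plate_carrier (a joint): How far the carrier is out along the reader's -x, m: 0 = home in the catch, 0.13 = fully out. Push it to its end stop about 3 mm past home (-0.003): the catch drops in and it settles at about 0. Friction about 2.5 N plus a spring that pushes it out (4 N at home): it takes 7 to 9 N at the end, and not caught it springs back to about 0.05.
- carrier_front (a point): Middle of the front face of the carrier's front bar, the grey metal bar nearest the robot: 124 mm wide, z 16 to 32 mm above the worktop, the face to push the carrier by. With the carrier home it stands 4 mm in front of the reader's front face. Axes as the reader's.
- nest (a point): On the carrier (moves with it), 32 mm above the worktop: where the middle of the underside of the seated plate lies. Axes as the reader's. The carrier is an open frame; 8 mm high stops on its left (+y) edge and at its far (+x) end touch the seated plate. No wall on the right (-y): the seated plate overhangs the rail by 8 mm there. In front it stands 1 mm proud of the front bar's face.
- well_plate: Loose clear 96-well plate, 60 g, 85 (x) x 128 (y) x 13 mm; a skirt 4 mm high round its foot stands out 3 mm beyond the wells above. Origin at the centre of its underside. It lies crooked on the carrier: 13 to 24 mm too far right (-y), 8 to 28 mm too far towards the robot, turned up to 0.1 rad.
- reader_door (a joint): Opening angle of the reader's grey door, rad: 0 = shut, parallel to the front face; 1.57 = standing out at right angles towards the robot, left of the carrier; at most 1.95. It stays where it is left (0.06 N m). It reaches 170 mm from its hinge, is 8 mm thick, z 12 to 72 mm; a ridge stands 4 mm out of its outer face, 163 mm from the hinge.
- door_push (a point): A point on the outer face of the door, 115 mm from the hinge and 42 mm above the worktop; its -x axis points straight out of the outer face, -y away from the hinge.
- door_hinge (a point): The door's upright hinge line, 42 mm above the worktop, 14 mm in front of the reader's front face and 88 mm to the left of its middle; the outer face of the door lies 4 mm from this line.
- petri_dish: Bystander: lidded petri dish, 66 mm across, 16 mm high, on the worktop left of the reader; origin under its centre. Leave it.
- lab_forceps: Bystander: steel forceps 137 mm long, 9 mm high, lying flat near the front edge; origin under the centre, y along it. Leave them.
- tip_box: Bystander: pipette-tip box 84 x 128 x 99 mm with a shut clear lid, right of the reader; origin under its centre. Leave it.

How it is judged:
By the outcome, as a careful person would: the job done as asked, in the order asked, and still so for the second after the job is handed in, with the robot touching nothing.
It also fails if it takes over 61 s, if anything falls off the work surface, if the arm or the gripper's body presses on something with over 40 N, if the wrist force passes 120 N, or if a joint passes its speed limit or range.

## Robot

A 6-joint arm with a two-finger parallel gripper is mounted at the origin on a cart in front of the work surface, level with it; the furniture and walls round the work are solid. World frame = base frame: x ahead of the robot, y to its left, z up, the work surface at z = 0. Lengths are in mm, angles in rad, forces in N, time in s.
With the tool pointing down it reaches from about 275 to 1000 mm from the base axis. Payload 8.4 kg.
Tool frame: the origin (TCP) lies midway between the tips of the shut fingers; the grasp point (between the pads) lies 19 mm behind it; z points along the fingers, x is the direction in which the jaws open and shut, and the axes are right-handed (so a half turn about z gives the same grasp; the last joint's range is limited). The gripper opens to 85 mm and grips with 20 to 120 N. Pads are 22 mm wide; open, the fingers measure 114 mm over their backs; the gripper's body (76 mm by 85 mm) begins 54 mm behind the grasp point. The pads swing forward as they close: fully open they stand 13 mm farther back than shut.
Start: joints at [1.269, 0.353, 1.633, -0, 1.155, -0.002], TCP at [184.579, 597.125, 231.281] pointing down, gripper open.
Joint ranges: [-2.63, 2.63], [-0.92, 2.1], [0.06, 2.66], [-1.3, 4.44], [0, 2.69], [-3.02, 3.02]. Speed limits (rad/s): [2.22, 2.22, 2.79, 3.14, 3.14, 3.14].

## Interface

Orientations are given as [roll, pitch, yaw] about the fixed x, y, z axes, in that order (R = Rz(yaw) Ry(pitch) Rx(roll)).
In Python, from rig import sense, grab_frame, camera_model, job gives the robot as it stands.
- The arm moves only by the tool arm_command, never from a script. Its argument "plan" is a list of rows, each an object with "translation": the shift along the tool's x, y, z in cm, a list of three; "twist": the turn about the tool's z in rad; "gripper": the opening, from 0 (shut) to 1 (fully open). A call has exactly 5 rows; each row is the pose to reach, as a shift and turn from the pose measured when the call began, along the tool's axes at that moment; what a row does not reach only later rows make up. A row lasts 1/12 s, in which the tool goes at most 41.7 mm and 7.16 degrees, less where a joint would pass 70% of its speed; a pose out of reach is approached as far as the arm can. A call with a gripper value outside its range is refused whole. The fingers move at their own pace and stop on an object; "squeeze" is the grip in N (left out, the last holds). Time passes only in rows, so rows that repeat a pose let the fingers close, or fill a call up. It gives the time, the measured TCP pose, the force and the opening at its end, in the units of the state.
- sense(): the state, without advancing time (a new reading comes with each control period).
- grab_frame(name): name is "scene" or "side" or "wrist"; returns the picture (420x560x3 uint8, blue, green, red); there is no depth.
- camera_model(name): a dict with "fx", "fy", "cx", "cy" (pixels), "dist_coeffs" ([k1, k2, p1, p2, k3] as OpenCV has them; the pictures are not rectified), "pose" (4x4, takes a point from camera to world coordinates). Camera axes: x right, y down, z forward; pixel columns grow to the right and rows downward; lengths in mm; the calibration is good to about 2 mm. A picture is of the moment at which its call begins: read the wrist's pose just before it. camera_model takes no time and is no camera call; for the wrist camera it gives the pose at the moment of the call.
- job.sign_off(): hands the job in, once; it reports no verdict.
The state is a dict: "clock": time; "qpos": joint angles; "qvel": joint speeds; "joint_efforts": joint torques, N m; "eef_pos": TCP position; "tcp_rot": TCP orientation; "contact_force": force on the tool from outside, world axes, zero at the start; "wrist_torque": the same for the moment, N m; "opening": opening from 0.0 (shut) to 1.0 (fully open).
Only numpy, scipy, OpenCV 4.12 (cv2) and the standard library are available. Lean on these libraries where they do the work, as an engineer would, in place of code of your own. Each camera call takes 0.05 s, during which the arm holds its last target.

## Working session

There is one attempt and no reset: what is moved stays moved. The work goes in short steps, Python scripts to look and compute and a tool call to move; the robot and the scene stay as the last step left them, time stands still between calls to the robot, and variables do not carry over. Pictures are saved under pics/ and viewed, and the job is handed in when it is done.

Besides the shell and the picture viewer there is one more tool, called after "Request:" as name(argument=value, ...), one argument or row to a line, values as JSON. arm_command: Moves the arm, as the interface text tells. Its arguments: {"type":"object","properties":{"plan":{"type":"array","items":{"type":"object","properties":{"translation":{"type":"array","items":{"type":"number"}},"twist":{"type":"number"},"gripper":{"type":"number"}}}},"squeeze":{"type":"number"}},"required":["plan"]}

```bash
ls; mkdir -p pics; python3 - <<'E'
from rig import sense, grab_frame, camera_model, job
import cv2
s=sense();print(s)
for n in("scene","side","wrist"):
    m=camera_model(n);print(n,m)
    cv2.imwrite(f"pics/a_{n}.png",grab_frame(n))
E
```

```text
pics
{'clock': 0.0, 'qpos': array([ 1.26859198e+00,  3.53673893e-01,  1.63413187e+00,  3.02346101e-05,
        1.15519818e+00, -2.42919227e-03]), 'qvel': array([-0.00057505, -0.0004797 ,  0.00040691, -0.00067509,  0.00112377,
        0.00130513]), 'joint_efforts': array([-2.04978896e-03, -6.05238390e+01, -3.42066658e+01, -1.93101587e-04,
        9.30500304e-03,  7.08375055e-06]), 'eef_pos': array([184.43262754, 596.66997058, 230.54657199]), 'tcp_rot': array([-3.14156158e+00,  1.41121313e-03,  1.27100897e+00]), 'contact_force': array([-0.25010982, -1.06206555, -0.35491743]), 'wrist_torque': array([-0.03501609, -0.02059699, -0.08257408]), 'opening': 0.996446620049653}
scene {'fx': 518.0270378864647, 'fy': 518.0270378864647, 'cx': 285.495801265849, 'cy': 203.2980793164088, 'dist_coeffs': array([-0.08922494,  0.        ,  0.        ,  0.        ,  0.        ]), 'pose': array([[ 2.15100219e-01, -7.23096879e-01,  6.56401401e-01,
        -2.49534245e+02],
       [-9.76577520e-01, -1.55606378e-01,  1.48603510e-01,
        -3.66196295e+02],
       [-5.31448961e-03, -6.72991500e-01, -7.3963112
[... 510 characters left out ...]
02, -6.99450639e-01, -7.14499924e-01,
         9.56274591e+02],
       [ 0.00000000e+00,  0.00000000e+00,  0.00000000e+00,
         1.00000000e+00]])}
wrist {'fx': 296.92020382223615, 'fy': 296.92020382223615, 'cx': 275.90953784204163, 'cy': 209.40246305215808, 'dist_coeffs': array([-0.05506092,  0.        ,  0.        ,  0.        ,  0.        ]), 'pose': array([[ 2.95116675e-01,  9.11722124e-01,  2.85777742e-01,
         1.09981169e+02],
       [ 9.55461150e-01, -2.81490392e-01, -8.86405613e-02,
         6.18650169e+02],
       [-3.71872247e-04,  2.99208837e-01, -9.54187578e-01,
         3.73831563e+02],
       [ 0.00000000e+00,  0.00000000e+00,  0.00000000e+00,
         1.00000000e+00]])}
```

View pics/a_scene.png

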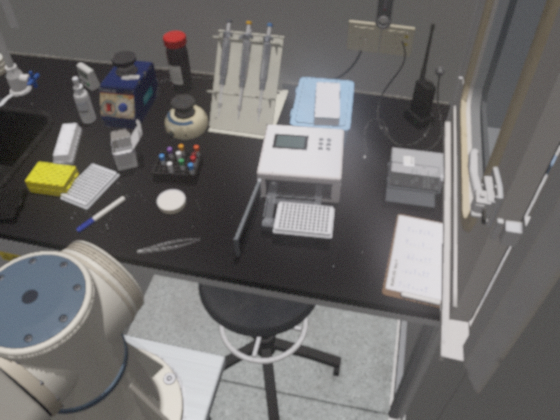

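View pics/a_side.png

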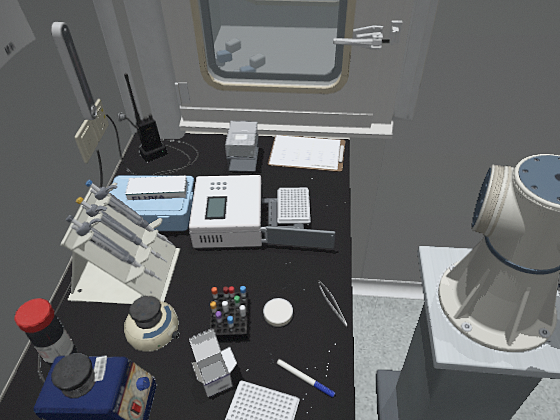

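View pics/a_wrist.png

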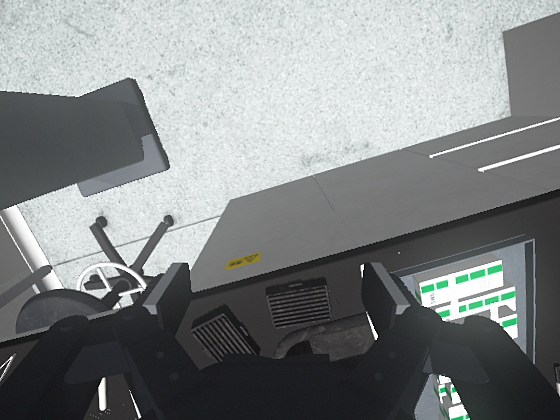

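The scene view shows the reader at about (300,160), the plate at (304,219), the open door at (247,218), the dish at (171,201) and the forceps at (168,245). The side view shows the reader at (228,210), the plate at (294,205) and the door at (300,237). The wrist camera looks away from the work. I'll zoom in next.

```bash
cat > h.py <<'E'
import numpy as np, cv2
from rig import sense, grab_frame, camera_model, job
def ray(m,px):
    K=np.array([[m['fx'],0,m['cx']],[0,m['fy'],m['cy']],[0,0,1]])
    p=cv2.undistortPoints(np.array(px,float).reshape(-1,1,2),K,m['dist_coeffs']).reshape(-1,2)
    d=np.c_[p,np.ones(len(p))]@m['pose'][:3,:3].T
    return m['pose'][:3,3],d
def onz(m,px,z):
    o,d=ray(m,px); return o+d*((z-o[2])/d[:,2])[:,None]
def tri(m1,p1,m2,p2):
    o1,d1=ray(m1,p1);o2,d2=ray(m2,p2);out=[]
    for a,b in zip(d1,d2):
        A=np.c_[a,-b];t=np.linalg.lstsq(A,o2-o1,rcond=None)[0]
        P,Q=o1+a*t[0],o2+b*t[1];out.append(np.r_[(P+Q)/2,np.linalg.norm(P-Q)])
    return np.array(out)
def proj(m,P):
    K=np.array([[m['fx'],0,m['cx']],[0,m['fy'],m['cy']],[0,0,1]])
    T=np.linalg.inv(m['pose']);r=cv2.Rodrigues(T[:3,:3])[0]
    return cv2.projectPoints(np.array(P,float).reshape(-1,3),r,T[:3,3],K,m['dist_coeffs'])[0].reshape(-1,2)
E
python3 - <<'E'
import cv2
a=cv2.imread('pics/a_scene.png')[110:290,215:375]; cv2.imwrite('pics/a_scz.png',cv2.resize(a,None,fx=3.3,fy=3.3,interpolation=cv2.INTER_CUBIC))
a=cv2.imread('pics/a_side.png')[160:260,180:350]; cv2.imwrite('pics/a_siz.png',cv2.resize(a,None,fx=4.5,fy=4.5,interpolation=cv2.INTER_CUBIC))
E
```

```text
(no output)
```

View pics/a_scz.png

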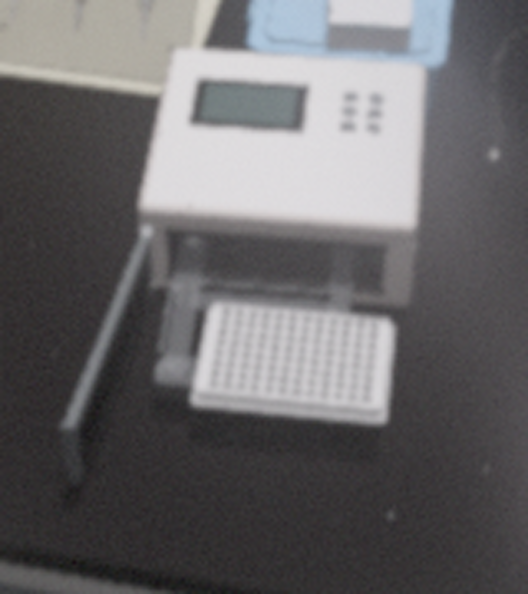

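View pics/a_siz.png

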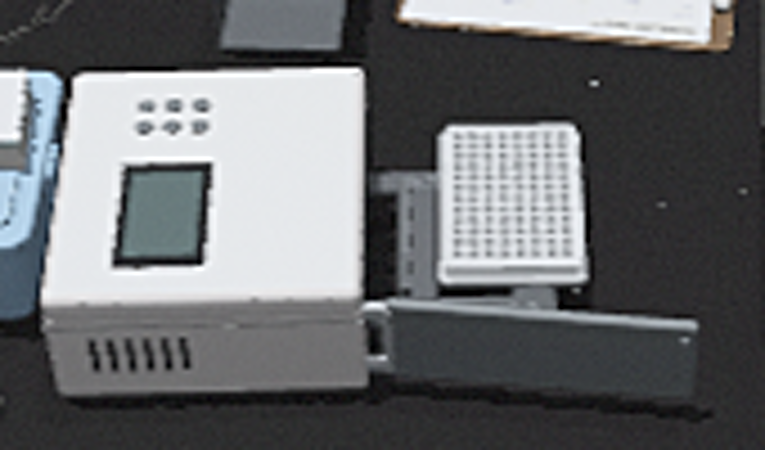

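```bash
python3 - <<'E'
from h import *
ms,mi=camera_model('scene'),camera_model('side')
f=lambda l,s,o:[(x/s+o[0],y/s+o[1]) for x,y in l]
S=f([(142,215),(415,228),(178,52),(425,68),(205,300),(395,318),(388,412),(192,404),(148,232),(68,428)],3.3,(215,110))
I=f([(362,298),(362,70),(45,305),(75,72),(440,272),(440,128),(580,126),(586,272),(388,300),(697,322)],4.5,(180,160))
np.set_printoptions(suppress=True,precision=1)
for n,r in zip(['rFL','rFR','rBL','rBR','pFL','pFR','pNR','pNL','doorh','doortip'],tri(ms,S,mi,I)):print(n,r)
E
```

```text
rFL [ 546.3 -124.1   76.3    2.4]
rFR [ 567.6 -307.2   80.4    0.3]
rBL [ 718.5 -106.9   77.1    0.6]
rBR [ 738.5 -291.2   79.9    4.8]
pFL [ 508.5 -176.6   43.8    3.4]
pFR [ 521.  -303.3   39.6    0.2]
pNR [ 436.6 -310.7   41.5    3.5]
pNL [ 424.7 -187.9   37.4    5.1]
doorh [ 534.1 -130.1   71.2    1.3]
doortip [ 363.5 -124.6   70.3    3.7]
```

```bash
cat >> h.py <<'E'
def to(X,Y,Z,yaw,n=1):
    s=sense();p=s['eef_pos'];y=s['tcp_rot'][2];c,t=np.cos(y),np.sin(y)
    d=np.array([X,Y,Z])-p
    tw=-((yaw-y+np.pi)%(2*np.pi)-np.pi)
    v=np.array([c*d[0]+t*d[1],t*d[0]-c*d[1],-d[2]])/10
    print('t',round(s['clock'],2),'at',p.round(1),'yaw',round(y,3),'F',s['contact_force'].round(1),'open',round(s['opening'],2))
    print('trans cm',(v/n).round(2),'twist',round(tw/n,3),'per 1/%d'%n)
E
python3 - <<'E'
from h import *
ms,mi=camera_model('scene'),camera_model('side')
np.set_printoptions(suppress=True,precision=1)
print('dish',onz(ms,[(171,198)],16),onz(mi,[(278,312)],16))
print('forceps ends',onz(ms,[(138,247),(200,240)],5),onz(mi,[(320,284),(346,324)],5))
print('tipbox top', onz(ms,[(391,150),(442,153),(388,178),(441,185)],99))
print('notes paper',onz(ms,[(400,216),(440,222)],3))
E
```

```text
dish [[488.4  73.4  16. ]] [[487.2  76.7  16. ]]
forceps ends [[345.2  97.5   5. ]
 [392.7 -28.7   5. ]] [[395.2 -15.    5. ]
 [335.1  88.6   5. ]]
tipbox top [[ 666.6 -407.7   99. ]
 [ 681.7 -523.5   99. ]
 [ 573.8 -408.5   99. ]
 [ 576.8 -522.6   99. ]]
notes paper [[ 556.2 -450.8    3. ]
 [ 557.2 -541.2    3. ]]
```

Request:
arm_command(
  plan=[
    {"translation": [-3.0, 1.8, 0], "twist": 0.11, "gripper": 1},
    {"translation": [-6.0, 3.6, 0], "twist": 0.22, "gripper": 1},
    {"translation": [-9.0, 5.4, 0], "twist": 0.33, "gripper": 1},
    {"translation": [-12.0, 7.2, 0], "twist": 0.44, "gripper": 1},
    {"translation": [-15.0, 9.0, 0], "twist": 0.55, "gripper": 1},
  ],
)

```text
clock: 0.57
eef_pos: [226.1, 425.1, 230.5]
tcp_rot: [3.141, 0.001, 0.716]
contact_force: [0.5, 0.4, 0.3]
opening: 0.998
```

```bash
python3 -c "
from h import *
to(390,-245,230,-1.46,4)"
```

```text
t 0.57 at [226.1 425.1 230.5] yaw 0.716 F [0.5 0.4 0.3] open 1.0
trans cm [-7.910e+00  1.533e+01  1.000e-02] twist 0.544 per 1/4
```

Request:
arm_command(
  plan=[
    {"translation": [-1.6, 3.1, 0], "twist": 0.11, "gripper": 1},
    {"translation": [-3.2, 6.1, 0], "twist": 0.22, "gripper": 1},
    {"translation": [-4.7, 9.2, 0], "twist": 0.33, "gripper": 1},
    {"translation": [-6.3, 12.2, 0], "twist": 0.44, "gripper": 1},
    {"translation": [-7.9, 15.3, 0], "twist": 0.545, "gripper": 1},
  ],
)

```text
clock: 0.98
eef_pos: [266.8, 256.3, 230.7]
tcp_rot: [3.14, 0.001, 0.166]
contact_force: [0.5, -0.3, 0.5]
opening: 1.001
```

Request:
arm_command(
  plan=[
    {"translation": [0.2, 3.4, 0], "twist": 0.11, "gripper": 1},
    {"translation": [0.5, 6.9, 0], "twist": 0.22, "gripper": 1},
    {"translation": [0.7, 10.3, 0], "twist": 0.33, "gripper": 1},
    {"translation": [0.9, 13.8, 0], "twist": 0.44, "gripper": 1},
    {"translation": [1.2, 17.2, 0], "twist": 0.545, "gripper": 1},
  ],
)

```text
clock: 1.4
eef_pos: [306.7, 87.0, 231.0]
tcp_rot: [3.14, -0.001, -0.384]
contact_force: [0.2, 1.1, 0.8]
opening: 1.0
```

Request:
arm_command(
  plan=[
    {"translation": [2.0, 2.8, 0], "twist": 0.11, "gripper": 1},
    {"translation": [4.0, 5.6, 0], "twist": 0.22, "gripper": 1},
    {"translation": [5.9, 8.5, 0], "twist": 0.33, "gripper": 1},
    {"translation": [7.9, 11.3, 0], "twist": 0.44, "gripper": 1},
    {"translation": [9.9, 14.1, 0], "twist": 0.545, "gripper": 1},
  ],
)

```text
clock: 1.82
eef_pos: [345.5, -82.7, 231.4]
tcp_rot: [3.141, -0.002, -0.935]
contact_force: [1.5, 1.3, 0.1]
opening: 0.998
```

```bash
python3 -c "
from h import *
to(390,-245,230,-1.46,1)"
```

```text
t 1.82 at [345.5 -82.7 231.4] yaw -0.935 F [1.5 1.3 0.1] open 1.0
trans cm [15.7   6.06  0.14] twist 0.525 per 1/1
```

Request:
arm_command(
  plan=[
    {"translation": [3.1, 1.2, 0], "twist": 0.11, "gripper": 1},
    {"translation": [6.3, 2.4, 0], "twist": 0.21, "gripper": 1},
    {"translation": [9.4, 3.6, 0], "twist": 0.32, "gripper": 1},
    {"translation": [12.6, 4.9, 0], "twist": 0.42, "gripper": 1},
    {"translation": [15.7, 6.1, 0.1], "twist": 0.525, "gripper": 1},
  ],
)

```text
clock: 2.23
eef_pos: [389.7, -247.2, 230.7]
tcp_rot: [-3.141, -0.002, -1.465]
contact_force: [1.1, 0.4, -0.2]
opening: 0.996
```

```bash
python3 - <<'E'
from h import *
import pickle
to(390,-245,230,-1.46,1)
m=camera_model('wrist');im=grab_frame('wrist');to(390,-245,230,-1.46,1)
cv2.imwrite('pics/b_w.png',im);pickle.dump(m,open('b.pkl','wb'))
E
```

```text
t 2.23 at [ 389.7 -247.2  230.7] yaw -1.465 F [ 1.1  0.4 -0.2] open 1.0
trans cm [-0.22 -0.06  0.07] twist -0.005 per 1/1
t 2.28 at [ 392.  -251.9  230.9] yaw -1.473 F [ 3.8 -3.5  0.6] open 1.0
trans cm [-0.71  0.13  0.09] twist -0.013 per 1/1
```

View pics/b_w.png

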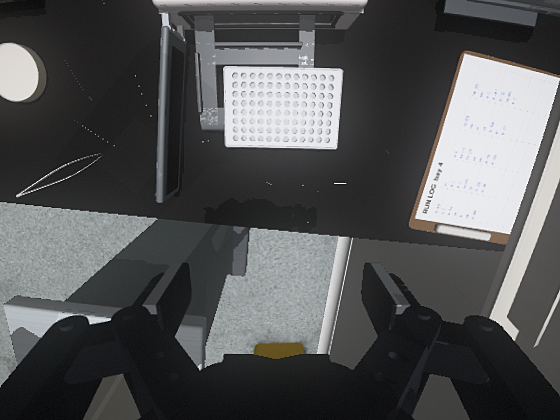

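The wrist view shows the plate at about (282,108), the door from (165,30) to (165,195), the reader front along row 10 and the forceps at (60,175). The arm was still settling, so I'll retake the picture from two settled places.

Request:
arm_command(
  plan=[
    {"translation": [0, -2, 0], "twist": 0, "gripper": 1},
    {"translation": [0, -4, 0], "twist": 0, "gripper": 1},
    {"translation": [0, -5, 0], "twist": 0, "gripper": 1},
    {"translation": [0, -5, 0], "twist": 0, "gripper": 1},
    {"translation": [0, -5, 0], "twist": 0, "gripper": 1},
  ],
)

```text
clock: 2.7
eef_pos: [441.3, -246.5, 230.7]
tcp_rot: [-3.14, -0.005, -1.472]
contact_force: [-0.4, 0.4, 0.5]
opening: 0.997
```

```bash
python3 - <<'E'
from h import *
import pickle
to(390,-245,230,-1.46,1)
m=camera_model('wrist');im=grab_frame('wrist');to(390,-245,230,-1.46,1)
cv2.imwrite('pics/c_w.png',im);pickle.dump(m,open('c.pkl','wb'))
cv2.imwrite('pics/c_z.png',cv2.resize(im[0:230,120:390],None,fx=2.6,fy=2.6,interpolation=cv2.INTER_CUBIC))
E
```

```text
t 2.7 at [ 441.3 -246.5  230.7] yaw -1.472 F [-0.4  0.4  0.5] open 1.0
trans cm [-0.66  5.09  0.07] twist -0.012 per 1/1
t 2.75 at [ 440.8 -246.5  230.7] yaw -1.472 F [-0.2  0.  -1.1] open 1.0
trans cm [-0.65  5.04  0.07] twist -0.012 per 1/1
```

View pics/c_z.png

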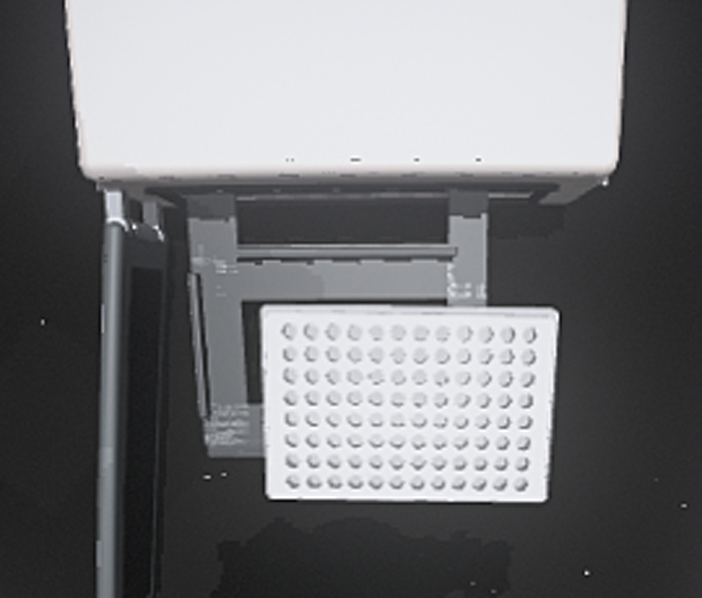

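Request:
arm_command(
  plan=[
    {"translation": [-3, -2, 0], "twist": 0, "gripper": 1},
    {"translation": [-6, -4, 0], "twist": 0, "gripper": 1},
    {"translation": [-8, -5, 0], "twist": 0, "gripper": 1},
    {"translation": [-8, -5, 0], "twist": 0, "gripper": 1},
    {"translation": [-8, -5, 0], "twist": 0, "gripper": 1},
  ],
)

```text
clock: 3.17
eef_pos: [482.0, -161.0, 230.5]
tcp_rot: [-3.141, -0.005, -1.47]
contact_force: [-0.2, -0.0, 1.1]
opening: 1.001
```

```bash
python3 - <<'E'
from h import *
import pickle
m=camera_model('wrist');im=grab_frame('wrist');to(390,-245,230,-1.46,1)
cv2.imwrite('pics/d_w.png',im);pickle.dump(m,open('d.pkl','wb'))
cv2.imwrite('pics/d_z.png',cv2.resize(im[0:230,140:410],None,fx=2.6,fy=2.6,interpolation=cv2.INTER_CUBIC))
E
```

```text
t 3.22 at [ 481.9 -161.8  230.5] yaw -1.471 F [-0.4 -0.1  0.4] open 1.0
trans cm [7.37 9.98 0.05] twist -0.011 per 1/1
```

View pics/d_w.png

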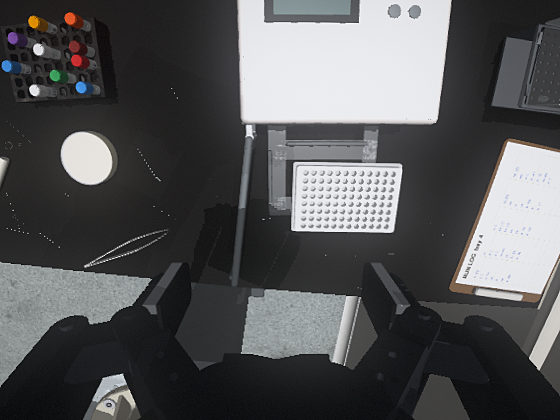

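View pics/d_z.png

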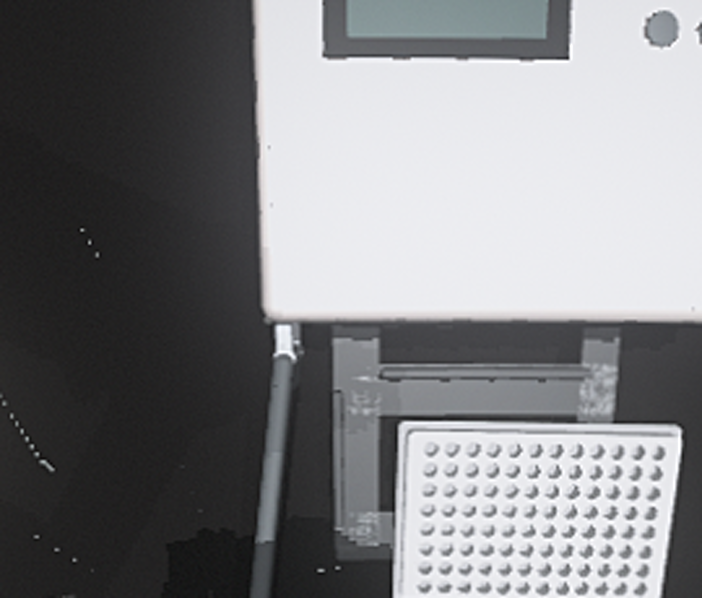

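```bash
python3 - <<'E'
import cv2,numpy as np
for n,roi in(('c',(200,110,345,200)),('d',(285,155,415,240))):
    im=cv2.imread(f'pics/{n}_w.png');g=cv2.cvtColor(im,cv2.COLOR_BGR2GRAY)
    x0,y0,x1,y1=roi;b=(g[y0:y1,x0:x1]>165).astype('uint8')
    b=cv2.morphologyEx(b,cv2.MORPH_CLOSE,np.ones((7,7)))
    b=cv2.morphologyEx(b,cv2.MORPH_OPEN,np.ones((9,9)))
    c=max(cv2.findContours(b,0,2)[0],key=cv2.contourArea)
    p=cv2.approxPolyDP(c,8,True).reshape(-1,2)+[x0,y0];print(n,cv2.contourArea(c),p.tolist())
E
```

```text
c 8217.0 [[333, 119], [306, 110], [221, 118], [223, 190], [328, 192]]
d 7236.0 [[401, 165], [374, 155], [295, 162], [291, 229], [392, 231]]
```

```bash
python3 - <<'E'
from h import *
import pickle
np.set_printoptions(suppress=True,precision=1)
c=pickle.load(open('c.pkl','rb'));d=pickle.load(open('d.pkl','rb'))
f=lambda l,s,o:[(x/s+o[0],y/s+o[1]) for x,y in l]
C=f([(85,178),(615,172),(238,248),(457,250),(192,275),(205,457),(262,306),(558,306),(548,500),(268,500)],2.6,(120,0))
D=f([(265,318)],2.6,(140,0))+[(437,123)]+f([(380,370),(590,370),(337,392),(335,560),(399,423),(682,428)],2.6,(140,0))+[(394,233.5),(291,231)]
N=['rFL','rFR','bsL','bsR','lsF','barNL','pFL','pFR','pNR','pNL']
for n,r in zip(N,tri(c,C,d,D)):print(n,r)
print('z-plane c/d:')
Z=[85,85,40,40,40,32]
for n,a,b,z in zip(N,C,D,Z):print(n,onz(c,[a],z)[0],onz(d,[b],z)[0])
for z in(36,45):
  P=onz(c,C[6:],z);Q=onz(d,D[6:],z)
  for P in(P,Q):
    print(z,'ctr',P.mean(0),[np.linalg.norm(P[i]-P[i-1]).round(1) for i in range(4)],'yaw',[round(np.arctan2(*(P[a]-P[b])[[1,0]]),3) for a,b in((0,3),(1,2))],[round(np.arctan2(*(P[a]-P[b])[[0,1]]),3) for a,b in((0,1),(3,2))])
E
```

```text
rFL [ 548.7 -122.8   79.4    0.1]
rFR [ 568.1 -308.4   84.1    0.4]
bsL [ 531.4 -169.2   36.1    1.1]
bsR [ 540.1 -259.8   33.9    0.4]
lsF [ 519.7 -151.3   38.2    0.6]
barNL [ 442.4 -157.8   33.6    0.3]
pFL [ 509.2 -180.    34.4    0.8]
pFR [ 521.2 -303.3   40.7    1.5]
pNR [ 438.8 -310.9   43.3    2.2]
pNL [ 425.2 -186.8   33.7    0. ]
z-plane c/d:
rFL [ 548.2 -125.1   85. ] [ 548.8 -123.4   85. ]
rFR [ 567.7 -308.1   85. ] [ 568.2 -308.1   85. ]
bsL [ 531.7 -170.2   40. ] [ 531.2 -168.7   40. ]
bsR [ 539.5 -259.3   40. ] [ 540.6 -257.9   40. ]
lsF [ 519.4 -151.7   40. ] [ 520.1 -151.5   40. ]
barNL [ 441.9 -157.3   32. ] [ 442.  -157.9   32. ]
36 ctr [ 473.9 -246.3   36. ] [np.float64(84.1), np.float64(124.7), np.float64(84.2), np.float64(126.4)] yaw [np.float64(0.08), np.float64(0.1)] [np.float64(-0.099), np.float64(-0.098)]
36 ctr [ 472.6 -246.3   36. ] [np.float64(83.3), np.float64(125.7), np.float64(85.3), np.float64(127.7)] yaw [np.float64(0.083), np.float64(0.105)] [np.float64(-0.087), np.float64(-0.072)]
45 ctr [ 475.  -246.1   45. ] [np.float64(81.9), np.float64(121.3), np.float64(82.0), np.float64(123.0)] yaw [np.float64(0.08), np.float64(0.1)] [np.float64(-0.099), np.float64(-0.098)]
45 ctr [ 474.8 -243.8   45. ] [np.float64(81.1), np.float64(122.4), np.float64(83.0), np.float64(124.3)] yaw [np.float64(0.083), np.float64(0.105)] [np.float64(-0.087), np.float64(-0.072)]
```

Request:
arm_command(
  plan=[
    {"translation": [3.5, 0.3, 1], "twist": -0.12, "gripper": 0.5},
    {"translation": [7.0, 0.7, 2], "twist": -0.24, "gripper": 0.5},
    {"translation": [10.5, 1.0, 3], "twist": -0.36, "gripper": 0.5},
    {"translation": [14.0, 1.4, 4], "twist": -0.48, "gripper": 0.5},
    {"translation": [17.5, 1.7, 5], "twist": -0.6, "gripper": 0.5},
  ],
)

```text
clock: 3.63
eef_pos: [480.9, -340.4, 181.1]
tcp_rot: [3.139, -0.005, -0.866]
contact_force: [0.6, 0.1, 0.4]
opening: 0.504
```

Request:
arm_command(
  plan=[
    {"translation": [0, 0, 1], "twist": -0.12, "gripper": 0.5},
    {"translation": [0, 0, 2], "twist": -0.24, "gripper": 0.5},
    {"translation": [0, 0, 3], "twist": -0.36, "gripper": 0.5},
    {"translation": [0, 0, 4], "twist": -0.48, "gripper": 0.5},
    {"translation": [0, 0, 4], "twist": -0.6, "gripper": 0.5},
  ],
)

```text
clock: 4.05
eef_pos: [478.5, -341.1, 139.1]
tcp_rot: [3.137, 0.001, -0.261]
contact_force: [-1.0, 0.5, 0.1]
opening: 0.501
```

```bash
python3 -c "
from h import *
to(483.3,-338,100,.106,1)"
```

```text
t 4.05 at [ 478.5 -341.1  139.1] yaw -0.261 F [-1.   0.5  0.1] open 0.5
trans cm [ 0.38 -0.42  3.91] twist -0.367 per 1/1
```

Request:
arm_command(
  plan=[
    {"translation": [0.2, -0.2, 1], "twist": -0.12, "gripper": 0.5},
    {"translation": [0.4, -0.4, 2], "twist": -0.24, "gripper": 0.5},
    {"translation": [0.4, -0.4, 3], "twist": -0.367, "gripper": 0.5},
    {"translation": [0.4, -0.4, 3.9], "twist": -0.367, "gripper": 0.5},
    {"translation": [0.4, -0.4, 3.9], "twist": -0.367, "gripper": 0.5},
  ],
)

```text
clock: 4.47
eef_pos: [481.4, -338.4, 98.5]
tcp_rot: [3.14, 0.005, 0.101]
contact_force: [-1.3, 0.7, 0.6]
opening: 0.5
```

```bash
python3 - <<'E'
from h import *
to(483.3,-338,26,.106,1)
im=grab_frame('wrist')
cv2.imwrite('pics/e_w.png',im)
E
```

```text
t 4.47 at [ 481.4 -338.4   98.5] yaw 0.101 F [-1.3  0.7  0.6] open 0.5
trans cm [ 0.19 -0.02  7.25] twist -0.005 per 1/1
```

View pics/e_w.png

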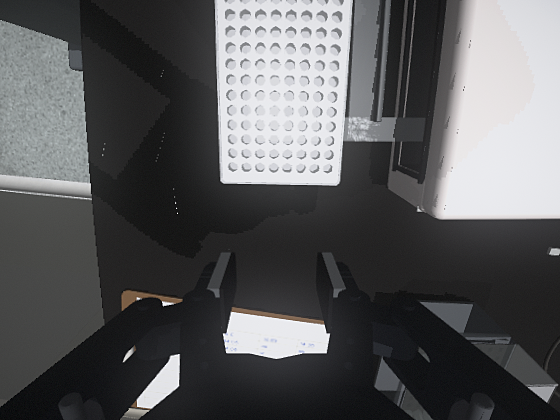

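The fingertips, at columns 228 and 325, are centred on the plate's right edge at row 185, columns 220 to 340. I'll descend beside it.

Request:
arm_command(
  plan=[
    {"translation": [0.1, 0, 2], "twist": 0, "gripper": 0.5},
    {"translation": [0.2, 0, 4], "twist": 0, "gripper": 0.5},
    {"translation": [0.2, 0, 6], "twist": 0, "gripper": 0.5},
    {"translation": [0.2, 0, 7.2], "twist": 0, "gripper": 0.5},
    {"translation": [0.2, 0, 7.2], "twist": 0, "gripper": 0.5},
  ],
)

```text
clock: 4.93
eef_pos: [482.3, -338.0, 25.5]
tcp_rot: [3.141, 0.006, 0.098]
contact_force: [-0.6, 0.8, -0.2]
opening: 0.498
```

Request:
arm_command(
  plan=[
    {"translation": [0, -0.4, 0], "twist": 0, "gripper": 0.5},
    {"translation": [0, -0.8, 0], "twist": 0, "gripper": 0.5},
    {"translation": [0, -1.1, 0], "twist": 0, "gripper": 0.5},
    {"translation": [0, -1.4, 0], "twist": 0, "gripper": 0.5},
    {"translation": [0, -1.7, 0], "twist": 0, "gripper": 0.5},
  ],
)

```text
clock: 5.35
eef_pos: [481.0, -320.9, 26.3]
tcp_rot: [3.141, 0.005, 0.098]
contact_force: [0.3, 1.1, -0.0]
opening: 0.5
```

```bash
python3 - <<'E'
from h import *
to(487.4,-298.5,26,.106,1)
im=grab_frame('wrist')
cv2.imwrite('pics/f_w.png',im)
E
```

```text
t 5.35 at [ 481.  -320.9   26.3] yaw 0.098 F [ 0.3  1.1 -0. ] open 0.5
trans cm [ 0.85 -2.17  0.03] twist -0.008 per 1/1
```

View pics/f_w.png

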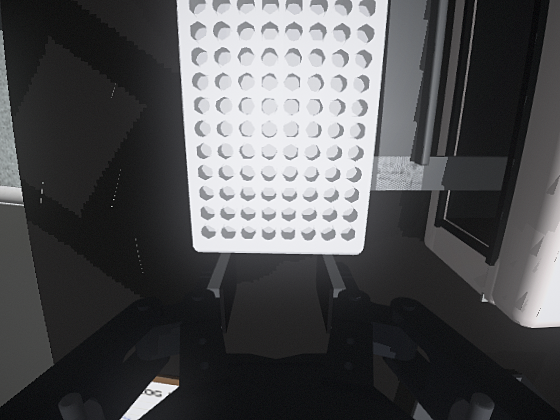

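The fingertips, near (225,262) and (325,262), are about to touch the plate's edge at row 252. I'll push gently now.

Request:
arm_command(
  plan=[
    {"translation": [0, -0.3, 0], "twist": 0, "gripper": 0.5},
    {"translation": [0, -0.6, 0], "twist": 0, "gripper": 0.5},
    {"translation": [0, -0.9, 0], "twist": 0, "gripper": 0.5},
    {"translation": [0, -1.2, 0], "twist": 0, "gripper": 0.5},
    {"translation": [0, -1.5, 0], "twist": 0, "gripper": 0.5},
  ],
)

```text
clock: 5.82
eef_pos: [479.4, -305.2, 26.1]
tcp_rot: [3.141, 0.006, 0.098]
contact_force: [0.1, -0.9, 0.2]
opening: 0.502
```

Request:
arm_command(
  plan=[
    {"translation": [0, -0.1, 0], "twist": 0, "gripper": 0.5},
    {"translation": [0, -0.2, 0], "twist": 0, "gripper": 0.5},
    {"translation": [0, -0.3, 0], "twist": 0, "gripper": 0.5},
    {"translation": [0, -0.4, 0], "twist": 0, "gripper": 0.5},
    {"translation": [0, -0.5, 0], "twist": 0, "gripper": 0.5},
  ],
)

```text
clock: 6.23
eef_pos: [478.9, -300.2, 26.1]
tcp_rot: [3.141, 0.006, 0.098]
contact_force: [-0.2, -1.3, 0.5]
opening: 0.503
```

```bash
python3 - <<'E'
from h import *
to(487.4,-298.5,26,.106,1)
im=grab_frame('wrist')
cv2.imwrite('pics/g_w.png',im)
E
```

```text
t 6.23 at [ 478.9 -300.2   26.1] yaw 0.098 F [-0.2 -1.3  0.5] open 0.5
trans cm [ 0.87 -0.09  0.01] twist -0.008 per 1/1
```

View pics/g_w.png

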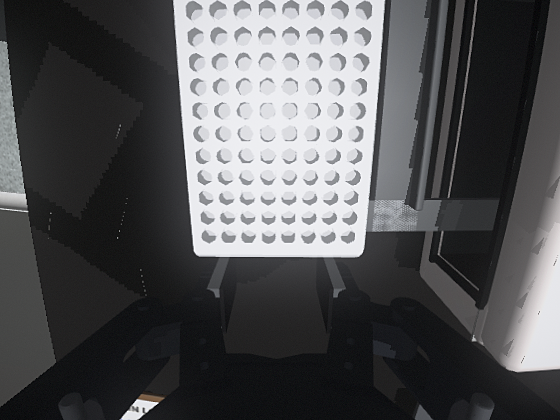

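The plate is moving with the fingers: its edge at row 257 stays at the tips. I'll creep on until the stop shows in the force.

Request:
arm_command(
  plan=[
    {"translation": [0, -0.1, 0], "twist": 0, "gripper": 0.5},
    {"translation": [0, -0.2, 0], "twist": 0, "gripper": 0.5},
    {"translation": [0, -0.3, 0], "twist": 0, "gripper": 0.5},
    {"translation": [0, -0.4, 0], "twist": 0, "gripper": 0.5},
    {"translation": [0, -0.4, 0], "twist": 0, "gripper": 0.5},
  ],
)

```text
clock: 6.7
eef_pos: [478.4, -295.9, 26.1]
tcp_rot: [3.141, 0.006, 0.098]
contact_force: [0.2, -0.8, -0.2]
opening: 0.501
```

Request:
arm_command(
  plan=[
    {"translation": [0, -0.05, 0], "twist": 0, "gripper": 0.5},
    {"translation": [0, -0.1, 0], "twist": 0, "gripper": 0.5},
    {"translation": [0, -0.15, 0], "twist": 0, "gripper": 0.5},
    {"translation": [0, -0.2, 0], "twist": 0, "gripper": 0.5},
    {"translation": [0, -0.25, 0], "twist": 0, "gripper": 0.5},
  ],
)

```text
clock: 7.12
eef_pos: [479.2, -295.5, 26.7]
tcp_rot: [3.137, 0.004, 0.099]
contact_force: [-1.4, -13.0, 0.1]
opening: 0.499
```

```bash
python3 - <<'E'
from h import *
to(487.4,-298.5,26,.106,1)
im=grab_frame('side')
a=im[160:260,180:350]; cv2.imwrite('pics/h_siz.png',cv2.resize(a,None,fx=4.5,fy=4.5,interpolation=cv2.INTER_CUBIC))
E
```

```text
t 7.12 at [ 479.2 -295.5   26.7] yaw 0.099 F [ -1.4 -13.    0.1] open 0.5
trans cm [0.79 0.38 0.07] twist -0.007 per 1/1
```

View pics/h_siz.png

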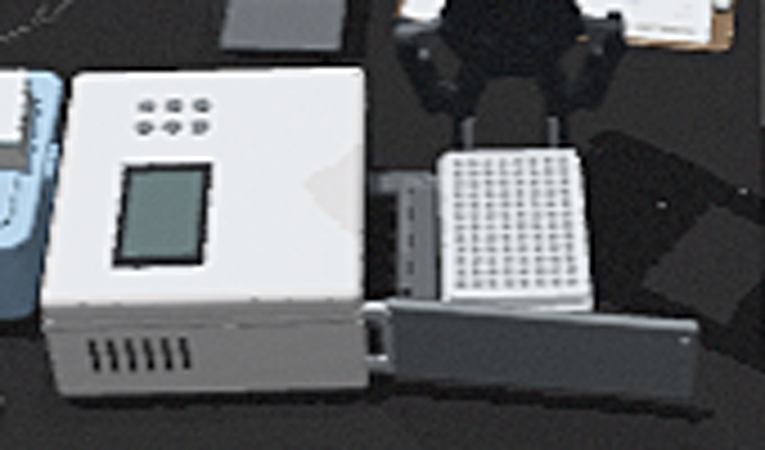

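The force rose to 13 N, so the plate is against the side stop; it now sits in line with the rail behind the door. I'll back off, rise and go round to its front edge.

Request:
arm_command(
  plan=[
    {"translation": [0, 1.0, 0], "twist": 0, "gripper": 0.5},
    {"translation": [0, 2.5, 0], "twist": 0, "gripper": 0.5},
    {"translation": [0, 2.5, 2.0], "twist": 0, "gripper": 0.5},
    {"translation": [0, 2.5, -2], "twist": 0, "gripper": 0.5},
    {"translation": [0, 2.5, -5.5], "twist": 0, "gripper": 0.5},
  ],
)

```text
clock: 7.58
eef_pos: [478.7, -319.2, 77.2]
tcp_rot: [-3.138, 0.013, 0.098]
contact_force: [1.4, -1.2, 1.1]
opening: 0.498
```

```bash
python3 - <<'E'
from h import *
to(408,-229,110,-1.465,1)
E
```

```text
t 7.58 at [ 478.7 -319.2   77.2] yaw 0.098 F [ 1.4 -1.2  1.1] open 0.5
trans cm [-6.15 -9.67 -3.28] twist 1.563 per 1/1
```

Row 3 of that call had a sign slip: it dipped 2 cm. Nothing was touched. Moving on.

Request:
arm_command(
  plan=[
    {"translation": [0, 0, -2], "twist": 0.12, "gripper": 0.5},
    {"translation": [-1.5, -1, -4], "twist": 0.24, "gripper": 0.5},
    {"translation": [-3.0, -4, -5], "twist": 0.36, "gripper": 0.5},
    {"translation": [-5.0, -7, -5], "twist": 0.48, "gripper": 0.5},
    {"translation": [-6.2, -9.7, -5], "twist": 0.6, "gripper": 0.5},
  ],
)

```text
clock: 8.0
eef_pos: [406.7, -228.5, 128.8]
tcp_rot: [3.137, 0.013, -0.509]
contact_force: [-0.1, 0.5, -0.0]
opening: 0.498
```

Request:
arm_command(
  plan=[
    {"translation": [0, 0, 0], "twist": 0.12, "gripper": 0.5},
    {"translation": [0, 0, 0], "twist": 0.24, "gripper": 0.5},
    {"translation": [0, 0, 0], "twist": 0.36, "gripper": 0.5},
    {"translation": [0, 0, 0], "twist": 0.48, "gripper": 0.5},
    {"translation": [0, 0, 0], "twist": 0.6, "gripper": 0.5},
  ],
)

```text
clock: 8.42
eef_pos: [406.9, -229.0, 129.0]
tcp_rot: [3.131, 0.008, -1.115]
contact_force: [-0.3, -0.9, 0.3]
opening: 0.497
```

```bash
python3 - <<'E'
from h import *
to(408,-229,130,-1.465,1)
E
```

```text
t 8.42 at [ 406.9 -229.   129. ] yaw -1.115 F [-0.3 -0.9  0.3] open 0.5
trans cm [ 0.05 -0.1  -0.1 ] twist 0.35 per 1/1
```

Request:
arm_command(
  plan=[
    {"translation": [0, 0, 0], "twist": 0.12, "gripper": 0.6},
    {"translation": [0, 0, 0], "twist": 0.24, "gripper": 0.6},
    {"translation": [0, 0, 0], "twist": 0.35, "gripper": 0.6},
    {"translation": [0, 0, 0], "twist": 0.35, "gripper": 0.6},
    {"translation": [0, 0, 0], "twist": 0.35, "gripper": 0.6},
  ],
)

```text
clock: 8.83
eef_pos: [407.0, -229.5, 129.1]
tcp_rot: [3.129, 0.004, -1.462]
contact_force: [0.1, -0.4, 0.5]
opening: 0.601
```

```bash
python3 - <<'E'
from h import *
import pickle
to(408,-229,25,-1.465,1)
m=camera_model('wrist');im=grab_frame('wrist');to(408,-229,25,-1.465,1)
cv2.imwrite('pics/i_w.png',im);pickle.dump(m,open('i.pkl','wb'))
E
```

```text
t 8.83 at [ 407.  -229.5  129.1] yaw -1.462 F [ 0.1 -0.4  0.5] open 0.6
trans cm [-0.04 -0.1  10.41] twist 0.003 per 1/1
t 8.88 at [ 407.  -229.4  129.1] yaw -1.462 F [0.1 1.2 0.3] open 0.6
trans cm [-0.03 -0.11 10.41] twist 0.003 per 1/1
```

View pics/i_w.png

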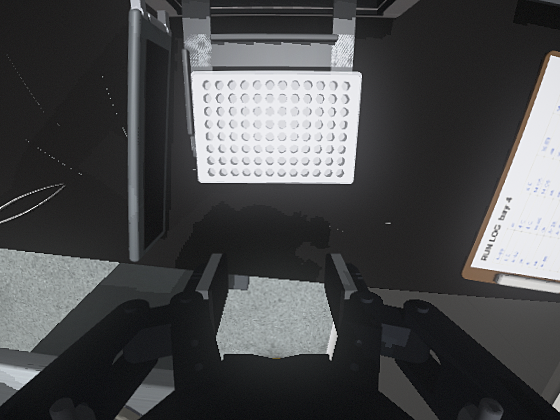

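The plate's left edge, at column 192, lies along the side stop, and the fingers at columns 215 and 335 stand clear in front of its near edge at row 183. I'll descend and push forward.

Request:
arm_command(
  plan=[
    {"translation": [0, 0, 3], "twist": 0, "gripper": 0.6},
    {"translation": [0, 0, 6], "twist": 0, "gripper": 0.6},
    {"translation": [0, 0, 9], "twist": 0, "gripper": 0.6},
    {"translation": [0, 0, 10.5], "twist": 0, "gripper": 0.6},
    {"translation": [0, 0, 10.5], "twist": 0, "gripper": 0.6},
  ],
)

```text
clock: 9.3
eef_pos: [403.5, -228.1, 21.3]
tcp_rot: [3.124, 0.008, -1.459]
contact_force: [-0.6, 0.0, 0.4]
opening: 0.598
```

Request:
arm_command(
  plan=[
    {"translation": [0, -0.3, 0], "twist": 0, "gripper": 0.6},
    {"translation": [0, -0.6, 0], "twist": 0, "gripper": 0.6},
    {"translation": [0, -0.9, 0], "twist": 0, "gripper": 0.6},
    {"translation": [0, -1.2, 0], "twist": 0, "gripper": 0.6},
    {"translation": [0, -1.5, 0], "twist": 0, "gripper": 0.6},
  ],
)

```text
clock: 9.72
eef_pos: [419.5, -226.8, 22.0]
tcp_rot: [3.126, 0.007, -1.458]
contact_force: [-2.0, -1.7, 0.4]
opening: 0.601
```

Request:
arm_command(
  plan=[
    {"translation": [0, -0.2, 0], "twist": 0, "gripper": 0.6},
    {"translation": [0, -0.4, 0], "twist": 0, "gripper": 0.6},
    {"translation": [0, -0.6, 0], "twist": 0, "gripper": 0.6},
    {"translation": [0, -0.8, 0], "twist": 0, "gripper": 0.6},
    {"translation": [0, -1.0, 0], "twist": 0, "gripper": 0.6},
  ],
)

```text
clock: 10.13
eef_pos: [429.5, -225.6, 21.8]
tcp_rot: [3.126, 0.007, -1.458]
contact_force: [-0.4, -0.1, 0.6]
opening: 0.605
```

```bash
python3 - <<'E'
from h import *
import pickle
to(440,-226,25,-1.465,1)
im=grab_frame('wrist')
cv2.imwrite('pics/j_w.png',im)
E
```

```text
t 10.13 at [ 429.5 -225.6   21.8] yaw -1.458 F [-0.4 -0.1  0.6] open 0.6
trans cm [ 0.16 -1.04 -0.32] twist 0.007 per 1/1
```

View pics/j_w.png

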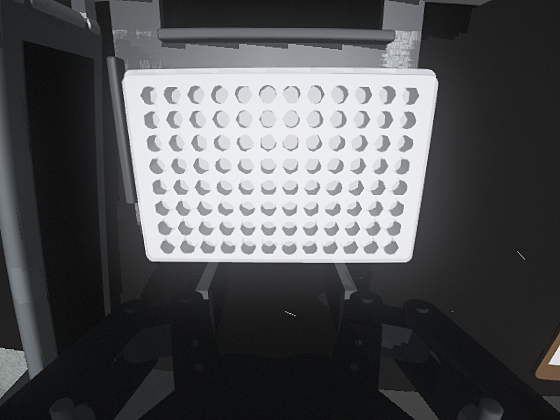

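The plate's near edge at row 262 is at the fingertips, and the back stop bar at row 35 is still ahead. I'll keep pushing.

Request:
arm_command(
  plan=[
    {"translation": [0, -0.1, 0], "twist": 0, "gripper": 0.6},
    {"translation": [0, -0.2, 0], "twist": 0, "gripper": 0.6},
    {"translation": [0, -0.3, 0], "twist": 0, "gripper": 0.6},
    {"translation": [0, -0.4, 0], "twist": 0, "gripper": 0.6},
    {"translation": [0, -0.5, 0], "twist": 0, "gripper": 0.6},
  ],
)

```text
clock: 10.6
eef_pos: [435.0, -225.1, 21.7]
tcp_rot: [3.126, 0.007, -1.458]
contact_force: [-0.8, 0.3, 0.8]
opening: 0.6
```

Request:
arm_command(
  plan=[
    {"translation": [0, -0.1, 0], "twist": 0, "gripper": 0.6},
    {"translation": [0, -0.2, 0], "twist": 0, "gripper": 0.6},
    {"translation": [0, -0.3, 0], "twist": 0, "gripper": 0.6},
    {"translation": [0, -0.4, 0], "twist": 0, "gripper": 0.6},
    {"translation": [0, -0.5, 0], "twist": 0, "gripper": 0.6},
  ],
)

```text
clock: 11.02
eef_pos: [439.6, -224.5, 21.6]
tcp_rot: [3.125, 0.007, -1.458]
contact_force: [-2.8, -1.1, 2.3]
opening: 0.593
```

```bash
python3 - <<'E'
from h import *
import pickle
to(440,-226,25,-1.465,1)
im=grab_frame('wrist')
cv2.imwrite('pics/k_w.png',im)
E
```

```text
t 11.02 at [ 439.6 -224.5   21.6] yaw -1.458 F [-2.8 -1.1  2.3] open 0.59
trans cm [ 0.16 -0.02 -0.34] twist 0.007 per 1/1
```

View pics/k_w.png

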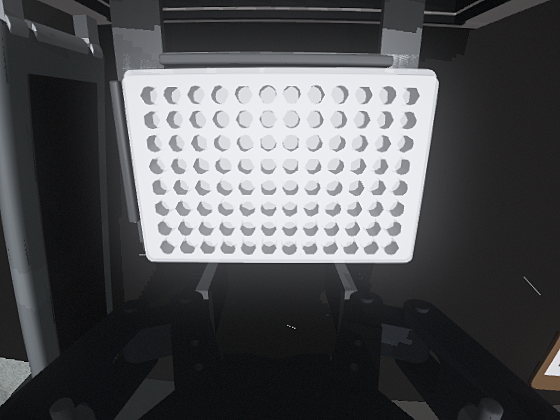

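Request:
arm_command(
  plan=[
    {"translation": [0, -0.1, 0], "twist": 0, "gripper": 0.6},
    {"translation": [0, -0.2, 0], "twist": 0, "gripper": 0.6},
    {"translation": [0, -0.3, 0], "twist": 0, "gripper": 0.6},
    {"translation": [0, -0.3, 0], "twist": 0, "gripper": 0.6},
    {"translation": [0, -0.3, 0], "twist": 0, "gripper": 0.6},
  ],
)

```text
clock: 11.48
eef_pos: [442.9, -224.1, 21.6]
tcp_rot: [3.126, 0.007, -1.458]
contact_force: [-2.0, 0.4, 1.7]
opening: 0.602
```

```bash
python3 - <<'E'
from h import *
import pickle
to(440,-226,25,-1.465,1)
m=camera_model('wrist');im=grab_frame('wrist')
pickle.dump(m,open('l.pkl','wb'))
cv2.imwrite('pics/l_w.png',im)
g=np.clip(im[20:275,95:235].astype(float)*2.2,0,255).astype('uint8')
h=np.clip(im[20:275,355:495].astype(float)*2.2,0,255).astype('uint8')
cv2.imwrite('pics/l_z.png',cv2.resize(np.hstack([g,h]),None,fx=2.3,fy=2.3,interpolation=cv2.INTER_CUBIC))
E
```

```text
t 11.48 at [ 442.9 -224.1   21.6] yaw -1.458 F [-2.   0.4  1.7] open 0.6
trans cm [ 0.16  0.31 -0.34] twist 0.007 per 1/1
```

View pics/l_z.png

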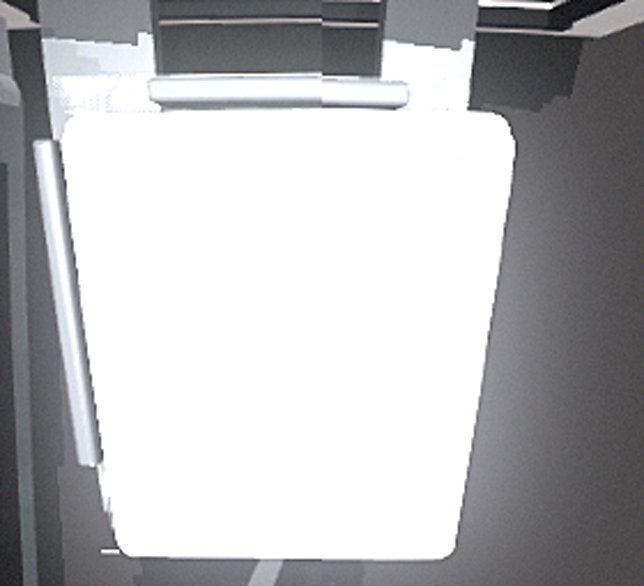

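```bash
python3 - <<'E'
from h import *
import pickle
np.set_printoptions(suppress=True,precision=1)
m=pickle.load(open('l.pkl','rb'))
im=cv2.imread('pics/l_w.png');g=cv2.cvtColor(im,cv2.COLOR_BGR2GRAY).astype(float)
for r in range(90,220,18): print(r,g[r,104:146].astype(int).tolist())
for c in(200,260,320,370): print(c,g[50:80,c].astype(int).tolist())
print(m['pose'][:3,3])
E
```

```text
90 [55, 50, 42, 42, 44, 41, 67, 95, 100, 107, 115, 123, 131, 112, 86, 68, 55, 48, 102, 204, 213, 222, 231, 232, 231, 231, 231, 231, 231, 232, 231, 231, 231, 231, 232, 232, 233, 244, 178, 128, 133, 137]
108 [53, 55, 42, 43, 45, 46, 46, 45, 56, 87, 99, 103, 110, 118, 133, 123, 94, 74, 57, 54, 71, 163, 221, 218, 227, 233, 234, 235, 233, 232, 233, 233, 233, 233, 233, 233, 233, 233, 233, 233, 233, 234]
126 [56, 54, 49, 43, 46, 47, 48, 48, 49, 48, 45, 73, 101, 100, 104, 113, 125, 127, 109, 83, 65, 58, 44, 184, 220, 212, 231, 233, 234, 234, 233, 234, 234, 234, 233, 234, 234, 234, 235, 235, 237, 239]
144 [54, 57, 48, 41, 46, 45, 48, 45, 48, 47, 49, 51, 48, 64, 91, 101, 101, 106, 115, 127, 119, 90, 70, 60, 54, 78, 235, 216, 219, 236, 234, 235, 234, 234, 234, 234, 234, 234, 235, 234, 235, 238]
162 [55, 54, 57, 40, 41, 43, 45, 45, 45, 46, 47, 48, 48, 49, 51, 46, 76, 103, 101, 102, 105, 115, 121, 107, 81, 67, 58, 82, 177, 225, 220, 231, 235, 234, 235, 235, 235, 234, 235, 234, 235, 235]
180 [52, 54, 51, 45, 39, 43, 41, 46, 44, 44, 45, 46, 46, 48, 49, 49, 49, 55, 56, 90, 103, 102, 101, 107, 114, 1
[... 365 characters left out ...]
52, 75, 99, 101, 102, 104, 107, 103, 96, 75, 61, 55, 35, 238, 220, 213, 238, 236, 235]
200 [47, 38, 145, 77, 100, 118, 119, 117, 118, 118, 121, 116, 102, 80, 62, 60, 68, 94, 193, 221, 218, 218, 217, 207, 230, 235, 232, 233, 233, 233]
260 [46, 75, 101, 98, 104, 116, 120, 119, 121, 121, 122, 115, 100, 83, 59, 59, 75, 162, 221, 221, 217, 219, 215, 220, 233, 235, 234, 235, 234, 234]
320 [47, 38, 101, 144, 85, 110, 118, 118, 120, 121, 121, 124, 111, 96, 69, 56, 43, 185, 222, 220, 219, 218, 216, 219, 231, 235, 234, 234, 234, 234]
370 [41, 43, 37, 100, 106, 95, 108, 116, 118, 119, 119, 121, 123, 110, 93, 70, 43, 114, 202, 221, 218, 217, 219, 198, 221, 233, 234, 233, 233, 234]
[ 519.8 -217.   163.6]
```

The rail of each stop runs to within about 1 px of the plate edge along its length, so the plate is seated square: left at columns 110 to 122, back at rows 53 to 66. The carrier is now moving with about 2 to 3 N. I'll push it in.

Request:
arm_command(
  plan=[
    {"translation": [0, -0.5, 0], "twist": 0, "gripper": 0.6},
    {"translation": [0, -1.1, 0], "twist": 0, "gripper": 0.6},
    {"translation": [0, -1.8, 0], "twist": 0, "gripper": 0.6},
    {"translation": [0, -2.4, 0], "twist": 0, "gripper": 0.6},
    {"translation": [0, -3.0, 0], "twist": 0, "gripper": 0.6},
  ],
)

```text
clock: 11.95
eef_pos: [473.5, -220.6, 21.1]
tcp_rot: [3.126, 0.007, -1.458]
contact_force: [-4.4, -1.0, 4.6]
opening: 0.601
```

Request:
arm_command(
  plan=[
    {"translation": [0, -0.6, 0], "twist": 0, "gripper": 0.6},
    {"translation": [0, -1.2, 0], "twist": 0, "gripper": 0.6},
    {"translation": [0, -1.8, 0], "twist": 0, "gripper": 0.6},
    {"translation": [0, -2.4, 0], "twist": 0, "gripper": 0.6},
    {"translation": [0, -3.0, 0], "twist": 0, "gripper": 0.6},
  ],
)

```text
clock: 12.37
eef_pos: [503.9, -217.3, 20.7]
tcp_rot: [3.126, 0.006, -1.458]
contact_force: [-5.7, -1.3, 4.0]
opening: 0.6
```

```bash
python3 - <<'E'
from h import *
to(540,-218,25,-1.465,1)
im=grab_frame('wrist')
cv2.imwrite('pics/m_w.png',im)
E
```

```text
t 12.37 at [ 503.9 -217.3   20.7] yaw -1.458 F [-5.7 -1.3  4. ] open 0.6
trans cm [ 0.47 -3.58 -0.43] twist 0.007 per 1/1
```

View pics/m_w.png

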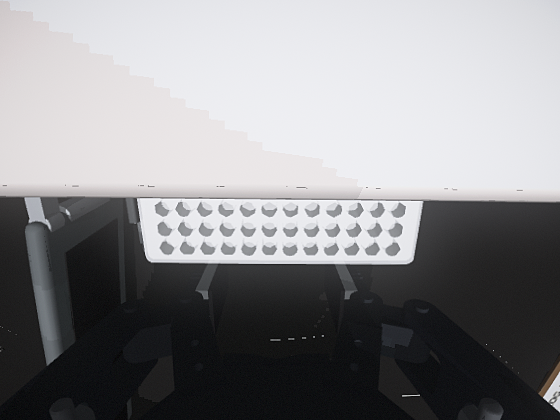

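Request:
arm_command(
  plan=[
    {"translation": [0, -0.5, 0], "twist": 0, "gripper": 0.6},
    {"translation": [0, -1.0, 0], "twist": 0, "gripper": 0.6},
    {"translation": [0, -1.5, 0], "twist": 0, "gripper": 0.6},
    {"translation": [0, -2.0, -0.1], "twist": 0, "gripper": 0.6},
    {"translation": [0, -2.5, -0.1], "twist": 0, "gripper": 0.6},
  ],
)

```text
clock: 12.83
eef_pos: [528.3, -214.1, 20.6]
tcp_rot: [3.123, 0.008, -1.458]
contact_force: [-11.3, -4.1, 1.5]
opening: 0.598
```

Request:
arm_command(
  plan=[
    {"translation": [0, -0.2, 0], "twist": 0, "gripper": 0.6},
    {"translation": [0, -0.4, 0], "twist": 0, "gripper": 0.6},
    {"translation": [0, -0.6, 0], "twist": 0, "gripper": 0.6},
    {"translation": [0, -0.8, 0], "twist": 0, "gripper": 0.6},
    {"translation": [0, -1.0, 0], "twist": 0, "gripper": 0.6},
  ],
)

```text
clock: 13.25
eef_pos: [537.3, -213.0, 20.1]
tcp_rot: [3.12, 0.008, -1.458]
contact_force: [-7.0, -3.3, 5.2]
opening: 0.603
```

```bash
python3 - <<'E'
from h import *
to(540,-218,25,-1.465,1)
im=grab_frame('wrist')
cv2.imwrite('pics/n_w.png',im)
E
```

```text
t 13.25 at [ 537.3 -213.    20.1] yaw -1.458 F [-7.  -3.3  5.2] open 0.6
trans cm [ 0.52 -0.22 -0.49] twist 0.007 per 1/1
```

View pics/n_w.png

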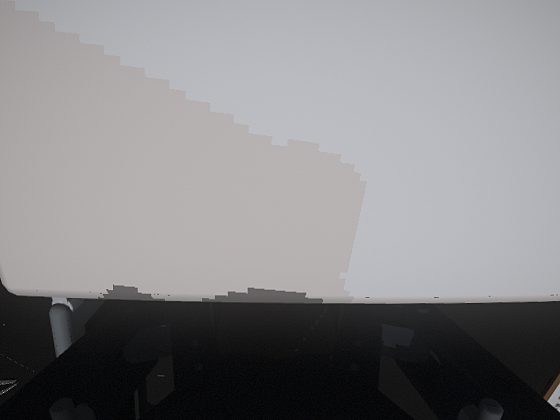

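The reader's front edge is now at row 298 over the fingers and the plate is hidden below it. I'll creep to the end stop, watching the force.

Request:
arm_command(
  plan=[
    {"translation": [0, -0.1, 0], "twist": 0, "gripper": 0.6},
    {"translation": [0, -0.2, 0], "twist": 0, "gripper": 0.6},
    {"translation": [0, -0.3, 0], "twist": 0, "gripper": 0.6},
    {"translation": [0, -0.4, 0], "twist": 0, "gripper": 0.6},
    {"translation": [0, -0.4, 0], "twist": 0, "gripper": 0.6},
  ],
)

```text
clock: 13.72
eef_pos: [540.2, -212.6, 19.7]
tcp_rot: [3.118, 0.009, -1.458]
contact_force: [-11.8, -4.5, 5.9]
opening: 0.603
```

Request:
arm_command(
  plan=[
    {"translation": [0, -0.1, 0], "twist": 0, "gripper": 0.6},
    {"translation": [0, -0.2, 0], "twist": 0, "gripper": 0.6},
    {"translation": [0, -0.2, 0], "twist": 0, "gripper": 0.6},
    {"translation": [0, -0.2, 0], "twist": 0, "gripper": 0.6},
    {"translation": [0, -0.2, 0], "twist": 0, "gripper": 0.6},
  ],
)

```text
clock: 14.13
eef_pos: [539.5, -211.9, 18.9]
tcp_rot: [3.113, 0.01, -1.458]
contact_force: [-13.4, -3.2, 4.1]
opening: 0.598
```

Request:
arm_command(
  plan=[
    {"translation": [0, -0.2, -0.1], "twist": 0, "gripper": 0.6},
    {"translation": [0, -0.4, -0.2], "twist": 0, "gripper": 0.6},
    {"translation": [0, -0.5, -0.3], "twist": 0, "gripper": 0.6},
    {"translation": [0, -0.6, -0.3], "twist": 0, "gripper": 0.6},
    {"translation": [0, -0.6, -0.3], "twist": 0, "gripper": 0.6},
  ],
)

```text
clock: 14.55
eef_pos: [539.0, -210.0, 19.6]
tcp_rot: [3.1, 0.015, -1.458]
contact_force: [-24.5, -4.2, 4.1]
opening: 0.596
```

```bash
python3 - <<'E'
from h import *
to(510,-215,25,-1.465,1)
im=grab_frame('side')
a=im[160:260,180:350]; cv2.imwrite('pics/o_siz.png',cv2.resize(a,None,fx=4.5,fy=4.5,interpolation=cv2.INTER_CUBIC))
E
```

```text
t 14.55 at [ 539.  -210.    19.6] yaw -1.458 F [-24.5  -4.2   4.1] open 0.6
trans cm [ 0.17  2.93 -0.54] twist 0.007 per 1/1
```

View pics/o_siz.png

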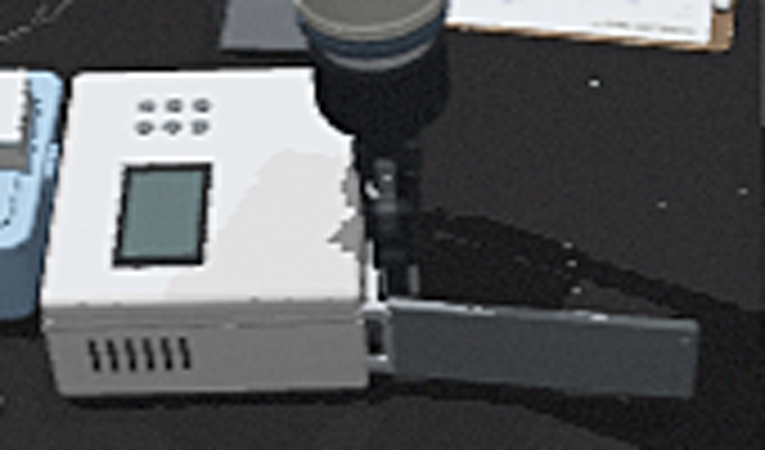

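It is hard against a stop at 24 N. The side view shows the gripper just in front of the reader and the mouth hidden. I'll back off and check that the catch holds.

Request:
arm_command(
  plan=[
    {"translation": [0, 0.5, 0], "twist": 0, "gripper": 0.6},
    {"translation": [0, 1.5, 0], "twist": 0, "gripper": 0.6},
    {"translation": [0, 3.5, 0], "twist": 0, "gripper": 0.6},
    {"translation": [0, 6.0, -0.5], "twist": 0, "gripper": 0.6},
    {"translation": [0, 9.0, -2], "twist": 0, "gripper": 0.6},
  ],
)

```text
clock: 15.02
eef_pos: [450.2, -220.0, 42.2]
tcp_rot: [3.101, 0.015, -1.457]
contact_force: [-1.1, -0.1, 0.3]
opening: 0.602
```

Request:
arm_command(
  plan=[
    {"translation": [0, 2, -2], "twist": 0, "gripper": 0.3},
    {"translation": [0, 4, -6], "twist": 0, "gripper": 0},
    {"translation": [0, 5, -10], "twist": 0, "gripper": 0},
    {"translation": [0, 5, -13], "twist": 0, "gripper": 0},
    {"translation": [0, 5, -13], "twist": 0, "gripper": 0},
  ],
)

```text
clock: 15.43
eef_pos: [409.5, -229.3, 180.6]
tcp_rot: [3.111, 0.009, -1.457]
contact_force: [1.0, -1.2, 1.0]
opening: -0.004
```

```bash
python3 - <<'E'
from h import *
import pickle
to(510,-215,25,-1.465,1)
m=camera_model('wrist');im=grab_frame('wrist')
pickle.dump(m,open('p.pkl','wb'))
cv2.imwrite('pics/p_w.png',im)
a=grab_frame('scene')[110:290,215:375]; cv2.imwrite('pics/p_scz.png',cv2.resize(a,None,fx=3.3,fy=3.3,interpolation=cv2.INTER_CUBIC))
E
```

```text
t 15.43 at [ 409.5 -229.3  180.6] yaw -1.457 F [ 1.  -1.2  1. ] open -0.0
trans cm [ -0.28 -10.14  15.56] twist 0.008 per 1/1
```

View pics/p_w.png

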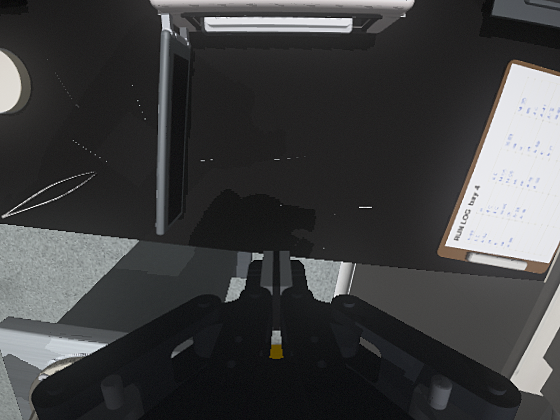

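View pics/p_scz.png

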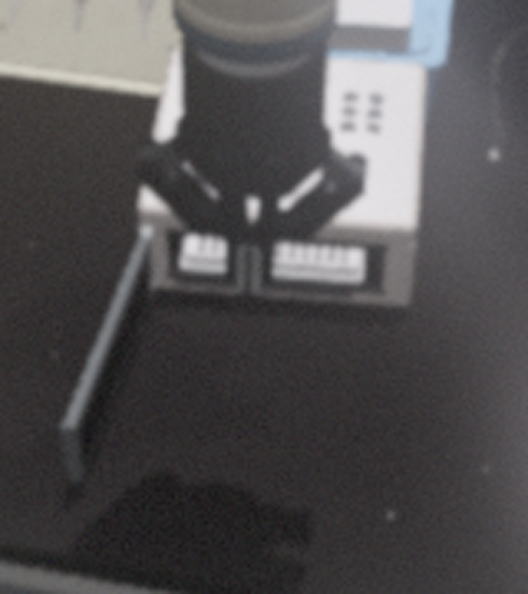

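The carrier stayed in after release: the plate's front edge shows only at rows 18 to 31 in the mouth, and the scene view agrees. I'll measure how far out it stands.

```bash
python3 - <<'E'
from h import *
import pickle
m=pickle.load(open('p.pkl','rb'));im=cv2.imread('pics/p_w.png')
g=np.clip(im[0:60,145:425].astype(float)*1.6,0,255).astype('uint8')
cv2.imwrite('pics/p_z.png',cv2.resize(g,None,fx=2.8,fy=5.6,interpolation=cv2.INTER_CUBIC))
E
```

```text
(no output)
```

View pics/p_z.png

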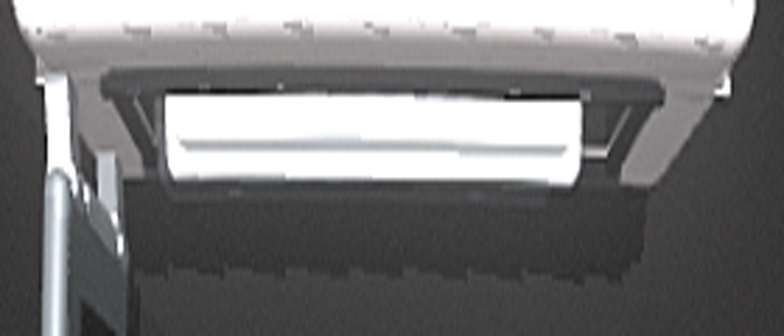

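```bash
python3 - <<'E'
from h import *
import pickle
np.set_printoptions(suppress=True,precision=1)
m=pickle.load(open('p.pkl','rb'))
u=np.array([.9944,.1058]);v=np.array([-.1058,.9944])
def R(P):
    d=P[:,:2]-[557.5,-216.3];return np.c_[d@u,d@v]
f=lambda l:[(x/2.8+145,y/5.6) for x,y in l]
print('plate skirt low z33',R(onz(m,f([(170,183),(370,183),(578,186)]),33)))
print('bar bottom/top? z32',R(onz(m,f([(170,192),(540,198)]),30)))
print('reader bottom corners z0?',R(onz(m,f([(655,186),(135,178)]),22)), R(onz(m,f([(45,50),(740,50)]),80)))
E
```

```text
plate skirt low z33 [[ -7.1  65.8]
 [ -7.2   3.6]
 [ -6.7 -60.9]]
bar bottom/top? z32 [[ -7.7  66.6]
 [ -8.  -49.7]]
reader bottom corners z0? [[ -3.7 -88.2]
 [ -3.8  79.6]] [[ -1.   87. ]
 [  0.3 -91.4]]
```

The plate front stands about 5 mm out once the reader's own offset of about 2 mm is taken off. It is level to 0.4 mm across its width, so it is home, square and caught. On to the door: I'll go over it and down on its outer side.

Request:
arm_command(
  plan=[
    {"translation": [-3, -0.5, 0], "twist": 0, "gripper": 0},
    {"translation": [-6.5, -1.0, 0], "twist": 0, "gripper": 0},
    {"translation": [-10, -1.7, 0], "twist": 0, "gripper": 0},
    {"translation": [-13.9, -2.4, 0], "twist": 0, "gripper": 0},
    {"translation": [-13.9, -2.4, 0], "twist": 0, "gripper": 0},
  ],
)

```text
clock: 15.95
eef_pos: [414.9, -81.6, 175.3]
tcp_rot: [3.104, 0.015, -1.454]
contact_force: [0.7, -0.7, 0.1]
opening: 0.003
```

```bash
python3 - <<'E'
from h import *
import pickle
to(417,-90,35,-1.465,1)
m=camera_model('wrist');im=grab_frame('wrist')
pickle.dump(m,open('q.pkl','wb'))
cv2.imwrite('pics/q_w.png',im)
E
```

```text
t 15.95 at [414.9 -81.6 175.3] yaw -1.454 F [ 0.7 -0.7  0.1] open 0.0
trans cm [ 0.86 -0.12 14.03] twist 0.011 per 1/1
```

View pics/q_w.png

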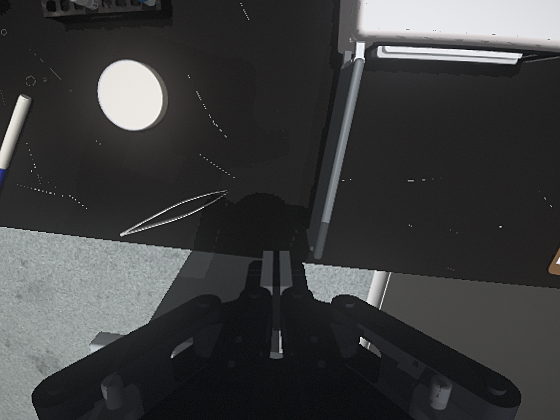

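The shut fingertips, near (277,255), are left of the door, whose top edge runs from (358,60) to (320,255); the forceps, whose tip is at (228,191), and the dish are clear. I'll descend.

Request:
arm_command(
  plan=[
    {"translation": [0, 0, 3.5], "twist": 0, "gripper": 0},
    {"translation": [0, 0, 7], "twist": 0, "gripper": 0},
    {"translation": [0, 0, 10.5], "twist": 0, "gripper": 0},
    {"translation": [0, 0, 13.8], "twist": 0, "gripper": 0},
    {"translation": [0, 0, 13.8], "twist": 0, "gripper": 0},
  ],
)

```text
clock: 16.42
eef_pos: [405.2, -82.3, 32.2]
tcp_rot: [3.095, 0.017, -1.453]
contact_force: [-1.2, -0.1, -0.4]
opening: 0.001
```

```bash
cat >> h.py <<'E'
u=np.array([.9944,.1058]);v=np.array([-.1058,.9944]);H=np.array([557.5,-216.3])-14*u+88*v
def door(th,r=115,h=15):
    P=H+r*(-np.sin(th)*u-np.cos(th)*v)+(4+h)*(-np.cos(th)*u+np.sin(th)*v)
    return P
E
python3 - <<'E'
from h import *
import pickle
np.set_printoptions(suppress=True,precision=1)
m=pickle.load(open('q.pkl','rb'))
P=onz(m,[(356,72),(322,240)],72);print(P,H)
d=(P[1]-P[0])[:2];print('theta',np.arctan2(-d@u,-d@v))
for th in np.arange(1.7,-.05,-.2): print(round(th,2),door(th))
to(*door(1.7),35,-1.457)
E
```

```text
[[ 525.4 -128.4   72. ]
 [ 384.6 -126.    72. ]] [ 534.3 -130.3]
theta 1.6939507177609634
1.7 [ 419.7 -108.6]
1.5 [ 417.7 -131.8]
1.3 [ 420.3 -154.9]
1.1 [ 427.5 -177.1]
0.9 [ 438.9 -197.3]
0.7 [ 454.2 -214.9]
0.5 [ 472.6 -229.2]
0.3 [ 493.5 -239.5]
0.1 [ 516.  -245.4]
t 16.42 at [405.2 -82.3  32.2] yaw -1.453 F [-1.2 -0.1 -0.4] open 0.0
trans cm [ 2.8 -1.1 -0.3] twist 0.004 per 1/1
```

Request:
arm_command(
  plan=[
    {"translation": [1.4, -0.6, 0], "twist": 0, "gripper": 0},
    {"translation": [2.7, -1.1, -0.1], "twist": 0, "gripper": 0},
    {"translation": [3.5, -1.0, -0.2], "twist": 0, "gripper": 0},
    {"translation": [4.3, -0.8, -0.3], "twist": 0, "gripper": 0},
    {"translation": [5.1, -0.7, -0.3], "twist": 0, "gripper": 0},
  ],
)

```text
clock: 16.83
eef_pos: [418.9, -133.4, 35.3]
tcp_rot: [3.097, 0.016, -1.453]
contact_force: [0.4, 0.7, -0.6]
opening: 0.001
```

```bash
python3 - <<'E'
from h import *
for t in(1.3,1.1):to(*door(t),36,-1.457)
E
```

```text
t 16.83 at [ 418.9 -133.4   35.3] yaw -1.453 F [ 0.4  0.7 -0.6] open 0.0
trans cm [ 2.16  0.11 -0.07] twist 0.004 per 1/1
t 16.83 at [ 418.9 -133.4   35.3] yaw -1.453 F [ 0.4  0.7 -0.6] open 0.0
trans cm [ 4.44 -0.34 -0.07] twist 0.004 per 1/1
```

Request:
arm_command(
  plan=[
    {"translation": [0.9, 0.1, 0], "twist": 0, "gripper": 0},
    {"translation": [1.8, 0.1, 0], "twist": 0, "gripper": 0},
    {"translation": [2.7, 0.0, 0], "twist": 0, "gripper": 0},
    {"translation": [3.6, -0.2, 0], "twist": 0, "gripper": 0},
    {"translation": [4.4, -0.3, 0], "twist": 0, "gripper": 0},
  ],
)

```text
clock: 17.25
eef_pos: [427.7, -177.8, 34.6]
tcp_rot: [3.098, 0.016, -1.453]
contact_force: [1.3, 1.6, 1.7]
opening: -0.002
```

```bash
python3 - <<'E'
from h import *
for t in(.9,.7):to(*door(t),36,-1.457)
im=grab_frame('wrist')
cv2.imwrite('pics/r_w.png',im)
E
```

```text
t 17.25 at [ 427.7 -177.8   34.6] yaw -1.453 F [1.3 1.6 1.7] open -0.0
trans cm [ 2.08 -0.89 -0.14] twist 0.004 per 1/1
t 17.25 at [ 427.7 -177.8   34.6] yaw -1.453 F [1.3 1.6 1.7] open -0.0
trans cm [ 4.   -2.2  -0.14] twist 0.004 per 1/1
```

View pics/r_w.png

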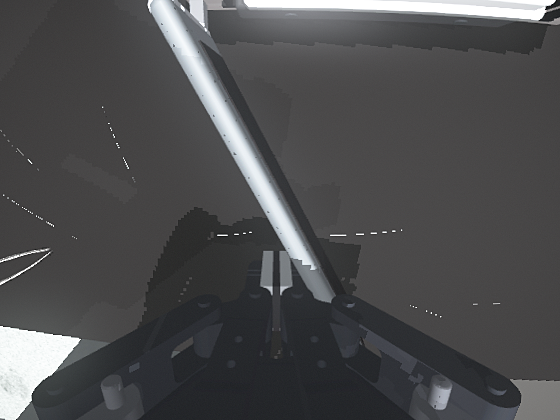

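The door follows the fingertips: its edge runs from (165,5) to (330,300), with the tips at (277,260). I'll keep going.

Request:
arm_command(
  plan=[
    {"translation": [0.9, -0.4, -0.1], "twist": 0, "gripper": 0},
    {"translation": [1.7, -0.7, -0.1], "twist": 0, "gripper": 0},
    {"translation": [2.5, -1.1, -0.2], "twist": 0, "gripper": 0},
    {"translation": [3.3, -1.7, -0.2], "twist": 0, "gripper": 0},
    {"translation": [4.0, -2.2, -0.2], "twist": 0, "gripper": 0},
  ],
)

```text
clock: 17.72
eef_pos: [455.8, -216.8, 35.1]
tcp_rot: [3.099, 0.015, -1.453]
contact_force: [-0.4, 0.7, 0.4]
opening: 0.001
```

```bash
python3 - <<'E'
from h import *
for t in(.5,.3):to(*door(t),36,-1.457)
E
```

```text
t 17.72 at [ 455.8 -216.8   35.1] yaw -1.453 F [-0.4  0.7  0.4] open 0.0
trans cm [ 1.42 -1.52 -0.09] twist 0.004 per 1/1
t 17.72 at [ 455.8 -216.8   35.1] yaw -1.453 F [-0.4  0.7  0.4] open 0.0
trans cm [ 2.69 -3.47 -0.09] twist 0.004 per 1/1
```

Request:
arm_command(
  plan=[
    {"translation": [0.6, -0.6, 0], "twist": 0, "gripper": 0},
    {"translation": [1.2, -1.2, 0], "twist": 0, "gripper": 0},
    {"translation": [1.7, -1.9, -0.1], "twist": 0, "gripper": 0},
    {"translation": [2.2, -2.7, -0.1], "twist": 0, "gripper": 0},
    {"translation": [2.7, -3.5, -0.1], "twist": 0, "gripper": 0},
  ],
)

```text
clock: 18.13
eef_pos: [494.5, -239.8, 34.1]
tcp_rot: [3.098, 0.015, -1.453]
contact_force: [0.0, 1.1, 0.1]
opening: -0.003
```

```bash
python3 - <<'E'
from h import *
for t in(.1,0):to(*door(t),37,-1.457)
im=grab_frame('wrist')
cv2.imwrite('pics/s_w.png',im)
E
```

```text
t 18.13 at [ 494.5 -239.8   34.1] yaw -1.453 F [0.  1.1 0.1] open -0.0
trans cm [ 0.8  -2.06 -0.29] twist 0.004 per 1/1
t 18.13 at [ 494.5 -239.8   34.1] yaw -1.453 F [0.  1.1 0.1] open -0.0
trans cm [ 1.06 -3.2  -0.29] twist 0.004 per 1/1
```

View pics/s_w.png

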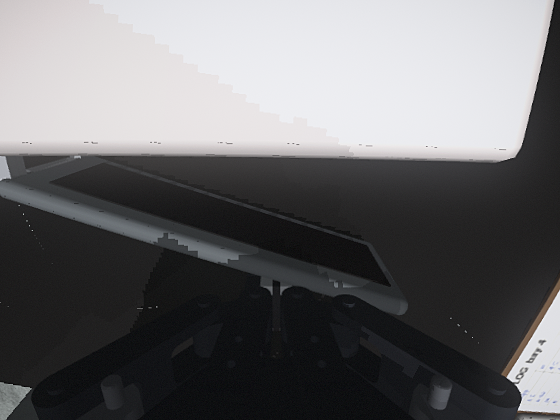

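The door is nearly shut, its edge running from (5,190) to (400,305), with the fingertips on it. I'll close it slowly.

Request:
arm_command(
  plan=[
    {"translation": [0.2, -0.5, -0.1], "twist": 0, "gripper": 0},
    {"translation": [0.5, -1.0, -0.2], "twist": 0, "gripper": 0},
    {"translation": [0.7, -1.5, -0.3], "twist": 0, "gripper": 0},
    {"translation": [0.8, -2.0, -0.4], "twist": 0, "gripper": 0},
    {"translation": [0.9, -2.4, -0.4], "twist": 0, "gripper": 0},
  ],
)

```text
clock: 18.6
eef_pos: [522.3, -247.0, 37.5]
tcp_rot: [3.101, 0.013, -1.453]
contact_force: [-1.3, 0.6, 0.9]
opening: -0.004
```

Request:
arm_command(
  plan=[
    {"translation": [0.0, -0.2, 0], "twist": 0, "gripper": 0},
    {"translation": [0.0, -0.4, 0], "twist": 0, "gripper": 0},
    {"translation": [0.0, -0.6, 0], "twist": 0, "gripper": 0},
    {"translation": [0.0, -0.8, 0], "twist": 0, "gripper": 0},
    {"translation": [0.0, -1.0, 0], "twist": 0, "gripper": 0},
  ],
)

```text
clock: 19.02
eef_pos: [531.5, -245.7, 37.0]
tcp_rot: [3.099, 0.013, -1.453]
contact_force: [-10.9, -5.6, 4.8]
opening: 0.003
```

```bash
python3 - <<'E'
from h import *
for t in(.1,0):to(*door(t),37,-1.457)
im=grab_frame('wrist')
cv2.imwrite('pics/t_w.png',im)
E
```

```text
t 19.02 at [ 531.5 -245.7   37. ] yaw -1.453 F [-10.9  -5.6   4.8] open 0.0
trans cm [-0.22  1.54 -0.  ] twist 0.004 per 1/1
t 19.02 at [ 531.5 -245.7   37. ] yaw -1.453 F [-10.9  -5.6   4.8] open 0.0
trans cm [ 0.04  0.41 -0.  ] twist 0.004 per 1/1
```

View pics/t_w.png

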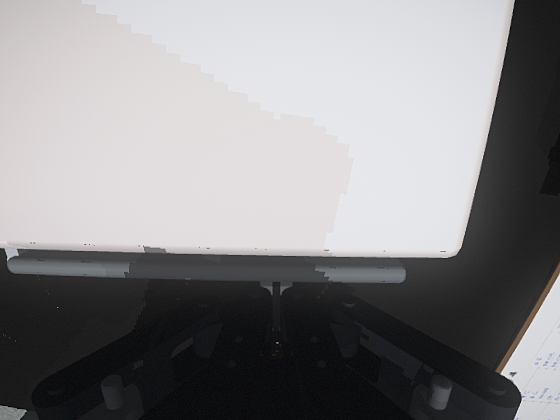

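The door is parallel to the front (rows 255 to 280) and the force is 11 N. One firmer press, then I'll retract.

Request:
arm_command(
  plan=[
    {"translation": [0, -0.2, 0], "twist": 0, "gripper": 0},
    {"translation": [0, -0.4, -0.1], "twist": 0, "gripper": 0},
    {"translation": [0, -0.5, -0.1], "twist": 0, "gripper": 0},
    {"translation": [0, -0.5, -0.1], "twist": 0, "gripper": 0},
    {"translation": [0, -0.5, -0.1], "twist": 0, "gripper": 0},
  ],
)

```text
clock: 19.48
eef_pos: [531.5, -245.6, 37.0]
tcp_rot: [3.09, 0.015, -1.452]
contact_force: [-17.2, -8.8, 6.7]
opening: -0.003
```

Request:
arm_command(
  plan=[
    {"translation": [0, 0.5, 0], "twist": 0, "gripper": 0},
    {"translation": [0, 2, 0], "twist": 0, "gripper": 0},
    {"translation": [0, 4.5, -1], "twist": 0, "gripper": 0},
    {"translation": [0, 8, -3], "twist": 0, "gripper": 0},
    {"translation": [0, 11, -6], "twist": 0, "gripper": 0},
  ],
)

```text
clock: 19.9
eef_pos: [423.1, -258.0, 100.6]
tcp_rot: [3.086, 0.018, -1.452]
contact_force: [-0.7, -1.0, 0.2]
opening: -0.002
```

Request:
arm_command(
  plan=[
    {"translation": [0, 1, -4], "twist": 0, "gripper": 0},
    {"translation": [0, 2, -8], "twist": 0, "gripper": 0},
    {"translation": [0, 2, -11], "twist": 0, "gripper": 0},
    {"translation": [0, 2, -12], "twist": 0, "gripper": 0},
    {"translation": [0, 2, -12], "twist": 0, "gripper": 0},
  ],
)

```text
clock: 20.32
eef_pos: [411.8, -262.8, 224.5]
tcp_rot: [3.091, 0.014, -1.452]
contact_force: [0.7, -0.5, -0.9]
opening: -0.002
```

```bash
python3 - <<'E'
from h import *
import pickle
to(*door(0),37,-1.457)
m=camera_model('wrist');im=grab_frame('wrist');pickle.dump(m,open('v.pkl','wb'))
cv2.imwrite('pics/v_w.png',im)
cv2.imwrite('pics/v_z.png',cv2.resize(im[0:80,130:420],None,fx=2.7,fy=5.4,interpolation=cv2.INTER_CUBIC))
cv2.imwrite('pics/v_s.png',grab_frame('side'))
E
```

```text
t 20.32 at [ 411.8 -262.8  224.5] yaw -1.452 F [ 0.7 -0.5 -0.9] open -0.0
trans cm [ -0.22 -11.68  18.75] twist 0.005 per 1/1
```

View pics/v_w.png

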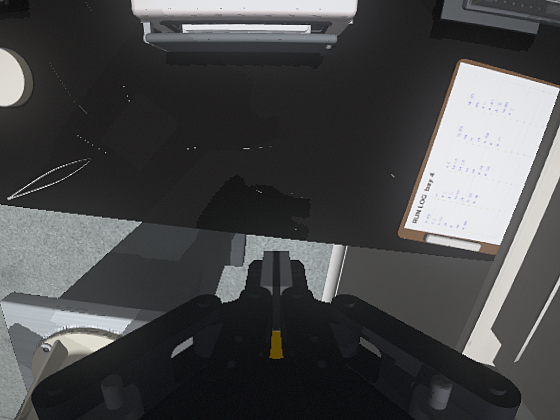

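View pics/v_z.png

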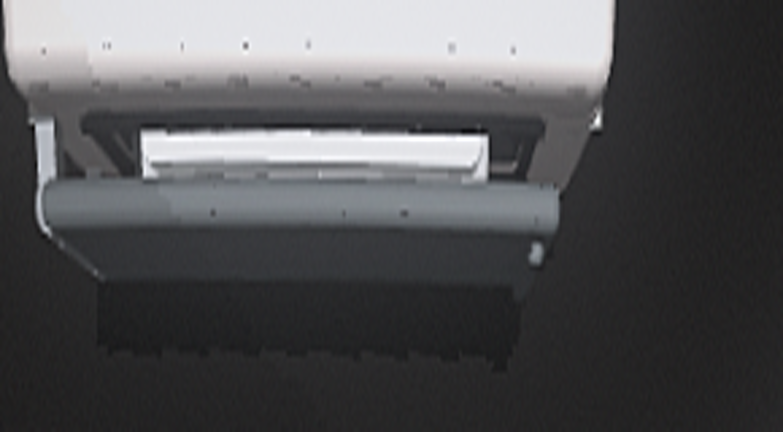

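View pics/v_s.png

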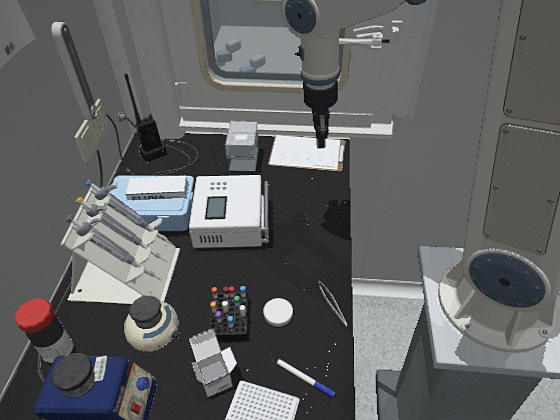

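```bash
python3 - <<'E'
from h import *
import pickle
np.set_printoptions(suppress=True,precision=1)
m=pickle.load(open('v.pkl','rb'))
def R(P):
    d=P[:,:2]-[557.5,-216.3];return np.c_[d@u,d@v]
f=lambda l:[(x/2.7+130,y/5.4) for x,y in l]
print('door outer top edge',R(onz(m,f([(60,228),(545,233)]),72)))
print('door inner top edge',R(onz(m,f([(60,181),(545,186)]),72)))
print('reader top edge',R(onz(m,f([(30,92),(600,92)]),80)))
print('plate front',R(onz(m,f([(150,175),(480,178)]),36)))
E
```

```text
door outer top edge [[-18.5  83.2]
 [-18.7 -76.5]]
door inner top edge [[-11.4  82.5]
 [-11.7 -76.1]]
reader top edge [[  0.   87.8]
 [  0.5 -91.1]]
plate front [[ -3.9  62.9]
 [ -3.9 -57.8]]
```

The door's outer face lies 18.5 mm in front of the reader (18 expected), parallel to 0.2 mm over 160 mm. The plate front is about 4 mm out and square. The dish and forceps are where they were in the side view. I'm handing in.

```bash
python3 -c "
from rig import job
print(job.sign_off())"
```

```text
the job is handed in; nothing more can be done
None
```

I pushed the plate against the side stop and then the back stop, pushed the carrier in until its catch held, and pushed the door shut. The job was handed in at about 20.4 s of the 61 s allowed.

- **Plate:** It went against the side stop with 13 N, then against the back stop. Each stop ran to within about 1 px of the plate edge. With the carrier home, its front edge measured level to 0.4 mm across the width.
- **Carrier:** It was pressed against its end stop with about 24 N and did not spring back when released. The plate front measured 4 to 7 mm in front of the reader face in different views. The expected value is 5 mm, and the calibration is good to about 2 mm.
- **Door:** I pressed it shut with about 17 N along x. Its outer face is 18.5 mm in front of the reader, against 18 mm expected, and parallel to 0.2 mm over 160 mm.
- **Bystanders:** The petri dish, forceps and tip box look unmoved in the last side picture. I did not measure their positions again.

Two things were not clean:
- One retreat row dipped 2 cm by a sign slip. No force was seen at the end of that move.
- The tool tilted up to about 0.05 rad as pushing forces built up, with no effect that I could see.

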